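Load the bead dispenser and hold its shutter half open

TASK

With the metal scoop, take up at least three of the four wooden beads in the plywood tray and tip them into the grey hopper of the bead dispenser, then put the scoop back in the tray. Then pull the dispenser's sprung shutter out by its wooden tab to half of its travel, so that the hole in it lies under the hopper and the beads drop into the clear pot, and hold it there: finish while still holding the shutter half open. Leave the other things on the table where they are.

Things in the scene. Friction and masses are not known exactly. Their poses are not given: they have to be found in the camera images.
- tray: Fixed plywood tray; origin under its floor, x towards its sloped end. Flat floor, top at z = 4 mm, from x = -125 to +80 mm; inside y = -42 to +42. Walls on the sides and at x = -125 are 5 mm thick, tops at z = 30 mm. At x = +80 mm the floor turns up in a slope 60 degrees steep, up to z = 34 mm at x = +97: with the scoop's lip run to its foot, beads lie on the lip.
- scoop: Loose aluminium scoop, about 120 g, in the tray, open nose to the slope; origin under the pan's middle, x to the nose. Pan 74 x 66 mm, floor 2 mm thick, lip at x = +37, sides 26 high from x = -37 to +21, back wall 34 high. Behind it a wooden handle, 16 thick in y (grip across this), 26 wide, leans back 26 degrees, from x = -39, z = 27 to x = -77, z = 105 mm.
- scoop_grip (a point): Point to grip in the middle of the scoop's handle: x = -64, z = 80 mm in the scoop's frame; axes as the scoop's.
- scoop_pan (a point): Point in the middle of the scoop's pan, 12 mm above the scoop's origin; axes as the scoop's.
- bead0: Loose wooden bead, a ball 18 mm in diameter, 12 g, in the tray between the scoop and the slope; origin at its centre. The four beads are alike.
- bead1: Loose wooden bead, a ball 18 mm in diameter, 12 g, in the tray between the scoop and the slope; origin at its centre. The four beads are alike.
- bead2: Loose wooden bead, a ball 18 mm in diameter, 12 g, in the tray between the scoop and the slope; origin at its centre. The four beads are alike.
- bead3: Loose wooden bead, a ball 18 mm in diameter, 12 g, in the tray between the scoop and the slope; origin at its centre. The four beads are alike.
- dispenser: Fixed wooden bead dispenser; origin on the table under the hopper's axis; the shutter slides along its -y. Base 120 mm in x, y = -233 to +97, 12 thick. Rails at x = +-44 mm (tops z = 70) guide the shutter. Grey round hopper: tube 42 mm inside diameter, z = 68 to 100, then a funnel up to a mouth 96 inside, 104 outside, at z = 145 mm. Clear pot below.
- hopper_mouth (a point): Centre of the hopper's round mouth, at the height of its rim (145 mm above the table); axes as the dispenser's.
- pot_floor (a point): Centre of the pot's inner floor, 16 mm above the table, under the hopper. Pot 62 x 62 mm inside, rim at 52 mm.
- shutter (a joint): How far the aluminium shutter plate is pulled out, m: 0 shut (the spring keeps it there), 0.100 fully out, half travel 0.050. Positive is along the dispenser's -y. The spring pulls back with 2.4 N at 0, 5.4 N at half, 8.4 N fully out and shuts it when let go. Its 42 mm square hole lies under the hopper at half travel only; shut or fully out the hopper is closed.
- shutter_grip (a point): Point in the shutter's upright wooden tab, to grip from above; axes as the dispenser's, moves with the shutter. Tab 30 mm wide (dispenser x), 12 thick (dispenser y), from z = 67 to z = 125 mm; this point is in its middle at z = 108 mm, 110 mm along -y from the hopper's axis when shut.
- half_mark (a point): Where shutter_grip is at half travel (160 mm along -y from the hopper's axis, z = 108 mm). On the rail on the dispenser's +x side three black lines mark the tab's middle: short shut, long half travel, short fully out.
- foam_block: Bystander: grey foam block 75 x 50 x 35 mm.
- tin: Bystander: round steel tin, 52 mm diameter, 45 mm high.
- hoop: Bystander: wooden ring, 70 mm outside, 10 mm high, lying flat.
- gnome: Bystander: turned wooden gnome figure, 42 mm wide, 75 mm high.
- phone: Bystander: grey phone lying flat, 150 x 73 x 9 mm.
- bobbin: Bystander: wooden bobbin, 38 mm diameter, 50 mm high.
- punch_box: Bystander: cardboard box 100 x 70 x 30 mm.
There are look-alikes about, which are no part of the job. There is more than one size of the scoop; the one meant has the size given above.

How it is judged (in metres and radians):
On the way, in this order (a step that is already met when the one before it is completed fails the run):
1. at least three beads are up in the scoop ((distance between each of bead0, bead1, bead2 and scoop_pan below 0.045 m or distance between each of bead0, bead1, bead3 and scoop_pan below 0.045 m or distance between each of bead0, bead2, bead3 and scoop_pan below 0.045 m or distance between each of bead1, bead2, bead3 and scoop_pan below 0.045 m) and height (world z) of scoop_pan above 0.07 m), for 0.2 s.
2. at least three beads lie in the hopper above the shut shutter (((horizontal distance between each of bead0, bead1, bead2 and hopper_mouth below 0.03 m and height (world z) of bead0 between 0.068 and 0.122 m and height (world z) of bead1 between 0.068 and 0.122 m and height (world z) of bead2 between 0.068 and 0.122 m) or (horizontal distance between each of bead0, bead1, bead3 and hopper_mouth below 0.03 m and height (world z) of bead0 between 0.068 and 0.122 m and height (world z) of bead1 between 0.068 and 0.122 m and height (world z) of bead3 between 0.068 and 0.122 m) or (horizontal distance between each of bead0, bead2, bead3 and hopper_mouth below 0.03 m and height (world z) of bead0 between 0.068 and 0.122 m and height (world z) of bead2 between 0.068 and 0.122 m and height (world z) of bead3 between 0.068 and 0.122 m) or (horizontal distance between each of bead1, bead2, bead3 and hopper_mouth below 0.03 m and height (world z) of bead1 between 0.068 and 0.122 m and height (world z) of bead2 between 0.068 and 0.122 m and height (world z) of bead3 between 0.068 and 0.122 m)) and value of joint shutter below 0.012 m), for 0.2 s.
3. the scoop is back in the tray and let go, the shutter still shut (all of step 2 and x of scoop in the frame of tray between -0.13 and 0.08 m and y of scoop in the frame of tray between -0.04 and 0.04 m and height (world z) of scoop below 0.035 m and angle between scoop's own z axis and vertical below 0.6 rad and contact force between the fingers and scoop below 0.1 N and linear speed of scoop below 0.05 m/s), for 0.2 s.
4. the shutter is held at half travel and at least three beads lie in the pot (((horizontal distance between each of bead0, bead1, bead2 and pot_floor below 0.042 m and height (world z) of each of bead0, bead1, bead2 below 0.056 m) or (horizontal distance between each of bead0, bead1, bead3 and pot_floor below 0.042 m and height (world z) of each of bead0, bead1, bead3 below 0.056 m) or (horizontal distance between each of bead0, bead2, bead3 and pot_floor below 0.042 m and height (world z) of each of bead0, bead2, bead3 below 0.056 m) or (horizontal distance between each of bead1, bead2, bead3 and pot_floor below 0.042 m and height (world z) of each of bead1, bead2, bead3 below 0.056 m)) and value of joint shutter between 0.042 and 0.058 m), for 0.2 s.
At the end, for the whole second after the job is handed in: The fingers hold the shutter still between 42 and 58 mm of its 100 mm travel, pressing on it with more than 1.5 N; at least three beads lie in the pot under the hopper (the fourth may be anywhere); the scoop lies right way up (tilted less than 34 degrees) in the tray, let go (all of step 4 and x of scoop in the frame of tray between -0.13 and 0.08 m and y of scoop in the frame of tray between -0.04 and 0.04 m and height (world z) of scoop below 0.035 m and angle between scoop's own z axis and vertical below 0.6 rad and contact force between the fingers and scoop below 0.1 N and velocity of joint shutter between -0.01 and 0.01 m/s and contact force between the fingers and shutter above 1.5 N); the arm keeps its last pose, push and grip.
It fails at once if a bystander is moved more than 30 mm (distance of any of foam_block, tin, hoop, gnome, phone, bobbin, punch_box from where it was at the start of the episode above 0.03 m).
It also fails if it takes over 70 s, if anything falls off the work surface, if the arm or the gripper's body presses on something with over 40 N, if the wrist force passes 120 N, or if a joint passes its speed limit or range.

ROBOT

A 6-joint arm with a two-finger parallel gripper is mounted at the origin on the work surface. World frame = base frame: x ahead of the robot, y to its left, z up, the work surface at z = 0. Lengths are in mm, angles in rad, forces in N, time in s.
With the tool pointing down it reaches from about 350 to 975 mm from the base axis. Payload 7.1 kg.
Tool frame: the origin (TCP) lies on the mounting face of the last link; the fingertips stand 182 mm ahead of it and the grasp point (between the pads) lies 163 mm ahead of it (ctrl.finger_overhang is the distance from the TCP to the fingertips, in mm); z points along the fingers, y is the direction in which the jaws open and shut (so a half turn about z gives the same grasp; the last joint's range is limited). The gripper opens to 88 mm and grips with 3 to 60 N. Pads are 20 mm wide; open, the fingers measure 115 mm over their backs; the gripper's body (75 mm by 178 mm) begins 61 mm behind the grasp point.
Start: joints at [-1.261, 0.423, 1.63, -0, 1.089, -0.019], TCP at [201.835, -591.497, 404.675] pointing down, gripper open.
Joint ranges: [-3, 3], [-0.9, 2.11], [0.09, 2.58], [-1.31, 4.45], [0.11, 2.69], [-2.54, 2.54]. Speed limits (rad/s): [2.39, 2.39, 3.01, 3.14, 3.14, 3.14].

INTERFACE

Orientations are given as a rotation vector (axis times angle).
In Python, from workcell import ctrl, viewer, recognise gives the robot as it stands.
- The arm moves only by the shell command python3 -m handwheel 'ROWS'. ROWS is JSON, a list of rows, each an object of numbers: "gripper": the closure, from 0 (fully open) to 1 (shut); "tx", "ty", "tz": the shift along the tool's x, y, z in m; "rx", "ry", "rz": the turn, a rotation vector about the tool's x, y, z in degrees. In form: [{"gripper": .., "tx": .., "ty": .., "tz": .., "rx": .., "ry": .., "rz": ..}, ...]. A call has 1 to 8 rows; each row shifts and turns the commanded pose from where the row before left it, along the tool's axes as they then stand; what a row does not reach is not made up. A row lasts 1/8 s, in which the tool goes at most 62.5 mm and 10.7 degrees, less where a joint would pass 70% of its speed; a pose out of reach is approached as far as the arm can. A call with a gripper value outside its range is refused whole. The fingers move at their own pace and stop on an object; the grip force is fixed at half the most. Time passes only in rows, so rows that do not move let the fingers close. It gives the time, the measured TCP pose, the force and the opening at its end, in the units of the state.
- ctrl.get_obs(): the state, without advancing time (a new reading comes with each control period).
- viewer.get_image(name): name is "scene" or "side" or "wrist"; returns a dict with "image" (400x640x3 uint8, red, green, blue), "range_z" (400x640 float32, mm along the optical axis (not along the pixel's ray), 0 where there is no reading), "vfov" (degrees; the focal length in pixels is half the picture's height over the tangent of half this angle, whatever the lens; pixels are square), "cx", "cy" (the principal point, pixels), "k1" (the pictures are not rectified: a ray, as slopes to the right and down, at radius r is drawn at 1 + k1 r^2 times it, then the intrinsics apply), "extrinsics" (4x4, takes a point from world to camera coordinates); the wrist camera has in their place "T_tool_cam" (4x4, takes a point from camera to tool coordinates, whose origin is the TCP and whose axes are the flange's). Camera axes: x right, y up, looking along -z (the intrinsics and any distortion apply to the point x, -y, -z); pixel columns grow to the right and rows downward; lengths in mm; the calibration is good to about 2 mm. A picture is of the moment at which its call begins: read the wrist's pose just before it.
- ctrl.close_job(): hands the job in, once; it reports no verdict.
Trained networks look in a picture, given as the dict that the camera call returned (one of the last four; its "shot" number tells which), for a name from the list of things; names that differ only in an ending like _2 or _b are one class to them, and where a whole thing is asked for, a point or a joint stands for the part that bears it (a point fixed in the world has none). Each returns a list of dicts, best first, with "p" (0 to 1); they miss things now and then, are a little off and sometimes report something else, mostly with a low value. They report only what shows in the picture. A call takes as long as a camera call. They do not tell look-alikes from the thing itself.
- recognise(picture, name): "xy" ([column, row] as shares, 0 to 1, of the picture: columns of its width, rows of its height, amid what is visible of it).
The state is a dict: "t": time; "qpos": joint angles; "qvel": joint speeds; "joint_torque": joint torques, N m; "ee_pos": TCP position; "orientation": TCP orientation; "ft_force": force on the tool from outside, world axes, zero at the start; "moment": the same for the moment, N m; "width": finger opening in mm.
Only numpy, scipy, OpenCV 4.12 (cv2) and the standard library are available. Lean on these libraries where they do the work, as an engineer would, in place of code of your own. Each camera call takes 0.05 s, during which the arm holds its last target.

## Working session

There is one attempt and no reset: what is moved stays moved. The work goes in short steps, Python scripts to look and compute and a shell command to move; the robot and the scene stay as the last step left them, time stands still between calls to the robot, and variables do not carry over. Pictures are saved under pics/ and viewed, and the job is handed in when it is done.

```bash
mkdir -p pics; ls; python3 - <<'E'
from workcell import ctrl, viewer, recognise
import cv2
o=ctrl.get_obs(); print(o)
for n in ("scene","side","wrist"):
    p=viewer.get_image(n); print(n,{k:v for k,v in p.items() if k not in("image","range_z")})
    cv2.imwrite(f"pics/{n}0.png",p["image"][:,:,::-1])
E
```

```text
pics
{'t': 0.0, 'qpos': array([-1.26098604e+00,  4.23835227e-01,  1.63069291e+00, -3.08966254e-05,
        1.08858330e+00, -1.90011368e-02]), 'qvel': array([ 4.41269687e-05,  6.08907827e-04,  2.64754398e-03, -8.47274377e-04,
       -3.76332959e-04, -8.33827008e-04]), 'joint_torque': array([-8.89050407e-04, -5.44627583e+01, -2.73666412e+01,  6.42711483e-02,
        2.28253176e-02, -1.28135807e-04]), 'ee_pos': array([ 201.75914267, -591.24369211,  403.90384644]), 'orientation': array([-3.09774848e+00, -5.13949092e-01,  3.88012299e-04]), 'ft_force': array([-0.00213547,  0.98286886,  0.6614851 ]), 'moment': array([ 0.02641006,  0.00791678, -0.02117633]), 'width': 87.50809997441227}
scene {'vfov': 43.940210445254046, 'cx': 318.3696327841935, 'cy': 197.21429831496542, 'k1': -0.02473584743795719, 'extrinsics': array([[-9.36276690e-02,  9.95501968e-01,  1.44807480e-02,
         3.31870672e+01],
       [-5.31448797e-01, -6.22717256e-02,  8.44798442e-01,
         1.88920134e+02],
       [ 8.41900253e-01,  7.14007328e-02,  5.34888680e-01,
        -1.74862716e+03],
       [ 0.00000000e+00,  0.00
[... 326 characters left out ...]
164874e-01,
        -1.05878584e+02],
       [-5.67820870e-02, -7.02957742e-01,  7.08961359e-01,
        -1.75815797e+03],
       [ 0.00000000e+00,  0.00000000e+00,  0.00000000e+00,
         1.00000000e+00]]), 'shot': 2}
wrist {'vfov': 70.23451244672181, 'cx': 321.6149014129797, 'cy': 200.49844739273254, 'k1': -0.04773200621203888, 'T_tool_cam': array([[-2.68595569e-04,  9.56802615e-01,  2.90738171e-01,
         8.15325013e+01],
       [ 9.99999923e-01,  1.74317475e-04,  3.50171194e-04,
         1.43231142e-01],
       [ 2.84363971e-04,  2.90738243e-01, -9.56802589e-01,
         2.04017990e+01],
       [ 0.00000000e+00,  0.00000000e+00,  0.00000000e+00,
         1.00000000e+00]]), 'shot': 3}
```

View pics/scene0.png

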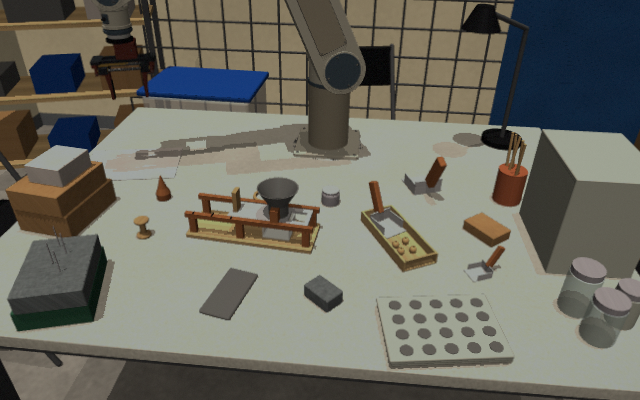

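View pics/side0.png

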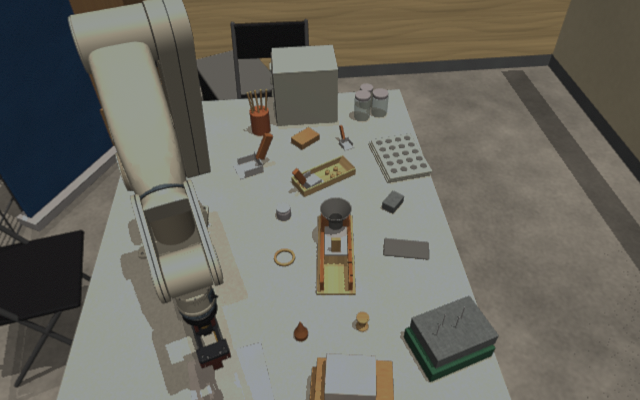

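View pics/wrist0.png

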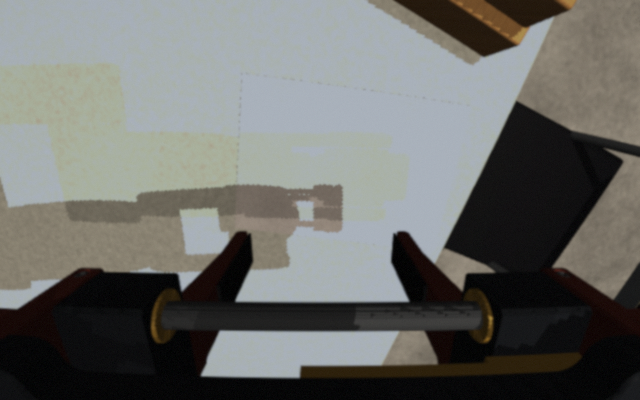

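```bash
cat > h.py <<'E'
from workcell import ctrl, viewer, recognise
import numpy as np, cv2
from scipy.spatial.transform import Rotation as R
def Ttool(o=None):
    o=o or ctrl.get_obs(); T=np.eye(4); T[:3,:3]=R.from_rotvec(o["orientation"]).as_matrix(); T[:3,3]=o["ee_pos"]; return T
def get(n,save=None):
    o=ctrl.get_obs(); p=viewer.get_image(n)
    p["Twc"]=np.linalg.inv(p["extrinsics"]) if "extrinsics" in p else Ttool(o)@p["T_tool_cam"]
    h=p["image"].shape[0]; f=h/2/np.tan(np.radians(p["vfov"]/2))
    p["K"]=np.array([[f,0,p["cx"]],[0,f,p["cy"]],[0,0,1.]])
    p["D"]=np.array([p["k1"],0,0,0,0.])
    if save: cv2.imwrite(f"pics/{save}.png",p["image"][:,:,::-1])
    return p
def rays(p,uv):
    s=cv2.undistortPoints(np.asarray(uv,float).reshape(-1,1,2),p["K"],p["D"]).reshape(-1,2)
    return s
def cloud(p):
    v,u=np.mgrid[0:400,0:640]; uv=np.c_[u.ravel(),v.ravel()]
    return world(p,uv,p["range_z"].ravel()).reshape(400,640,3)
def world(p,uv,z):
    s=rays(p,uv); z=np.asarray(z,float).reshape(-1,1)
    c=np.c_[s[:,:1]*z,-s[:,1:]*z,-z]
    return c@p["Twc"][:3,:3].T+p["Twc"][:3,3]
def onplane(p,uv,h):
    s=rays(p,uv); d=np.c_[s[:,0],-s[:,1],-np.ones(len(s))]@p["Twc"][:3,:3].T; o=p["Twc"][:3,3]
    return o+d*((h-o[2])/d[:,2])[:,None]
def proj(p,X):
    c=(np.atleast_2d(X)-p["Twc"][:3,3])@p["Twc"][:3,:3]
    q=np.c_[c[:,0],-c[:,1],-c[:,2]]
    return cv2.projectPoints(q,np.zeros(3),np.zeros(3),p["K"],p["D"])[0].reshape(-1,2)
E
python3 - <<'E'
from h import *
for n in ("scene","side"):
    p=get(n)
    C=cloud(p)
    for nm in ["tray","scoop","bead0","dispenser","hopper_mouth","shutter_grip","foam_block","tin","hoop","gnome","phone","bobbin","punch_box"]:
        try: r=recognise(p,nm)
        except Exception as e: print(nm,e); continue
        print(n,nm,[(round(d["p"],2),(np.array(d["xy"])*[640,400]).round().tolist(),C[int(d["xy"][1]*400),int(d["xy"][0]*640)].round().tolist()) for d in r[:5]])
    for nm,s in (("crop",3),):
        u0,v0={"scene":(180,150),"side":(270,130)}[n]
        cv2.imwrite(f"pics/{n}_crop.png",cv2.resize(p["image"][v0:v0+(130 if n=="scene" else 180),u0:u0+(270 if n=="scene" else 180)],None,fx=2.9,fy=2.9,interpolation=2)[:,:,::-1])
E
```

```text
scene tray [(0.73, [405.0, 248.0], [572.0, 239.0, 6.0])]
scene scoop [(0.89, [382.0, 218.0], [459.0, 183.0, 12.0]), (0.82, [480.0, 270.0], [638.0, 412.0, 2.0]), (0.65, [432.0, 182.0], [324.0, 321.0, 59.0])]
scene bead0 [(0.44, [412.0, 246.0], [583.0, 255.0, 19.0])]
scene dispenser [(0.58, [263.0, 219.0], [575.0, -119.0, 65.0])]
scene hopper_mouth [(0.65, [263.0, 219.0], [582.0, -120.0, 69.0]), (0.27, [229.0, 295.0], [792.0, -156.0, 9.0])]
scene shutter_grip [(0.93, [253.0, 212.0], [548.0, -153.0, 66.0]), (0.51, [379.0, 219.0], [465.0, 175.0, 12.0])]
scene foam_block [(0.78, [323.0, 296.0], [797.0, 49.0, 34.0])]
scene tin [(0.59, [327.0, 195.0], [398.0, 25.0, 36.0]), (0.54, [255.0, 212.0], [548.0, -145.0, 69.0]), (0.25, [263.0, 221.0], [591.0, -116.0, 70.0])]
scene hoop []
scene gnome [(0.78, [161.0, 195.0], [433.0, -444.0, 27.0])]
scene phone [(0.71, [227.0, 294.0], [786.0, -162.0, 9.0]), (0.4, [260.0, 221.0], [592.0, -126.0, 70.0])]
scene bobbin [(0.59, [139.0, 229.0], [566.0, -459.0, -1.0])]
scene punch_box [(0.92, [487.0, 227.0], [494.0, 450.0, 29.0]), (0.27, [162.0, 194.0], [427.
[... 469 characters left out ...]
, 174.0], [544.0, 234.0, 7.0])]
side shutter_grip [(0.91, [334.0, 240.0], [533.0, -199.0, 123.0]), (0.27, [307.0, 181.0], [473.0, 207.0, 7.0])]
side foam_block [(0.88, [394.0, 203.0], [769.0, 33.0, 32.0])]
side tin [(0.72, [284.0, 211.0], [381.0, 20.0, 41.0])]
side hoop [(0.71, [280.0, 253.0], [360.0, -133.0, 1.0])]
side gnome [(0.62, [302.0, 332.0], [415.0, -456.0, 42.0]), (0.18, [328.0, 172.0], [421.0, -1208.0, 1316.0])]
side phone [(0.92, [405.0, 247.0], [771.0, -158.0, 17.0])]
side bobbin [(0.76, [365.0, 321.0], [593.0, -443.0, 50.0])]
side punch_box [(0.64, [304.0, 137.0], [478.0, 446.0, 27.0]), (0.55, [334.0, 241.0], [533.0, -197.0, 116.0]), (0.47, [395.0, 200.0], [773.0, 39.0, 36.0])]
```

```bash
ls pics
```

```text
scene0.png
scene_crop.png
side0.png
side_crop.png
wrist0.png
```

View pics/scene_crop.png

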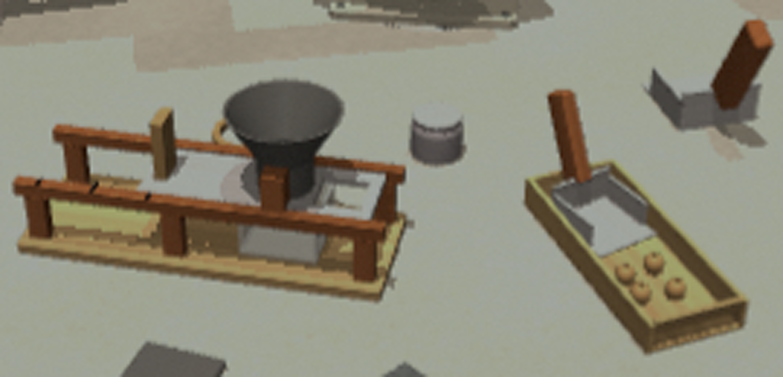

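View pics/side_crop.png

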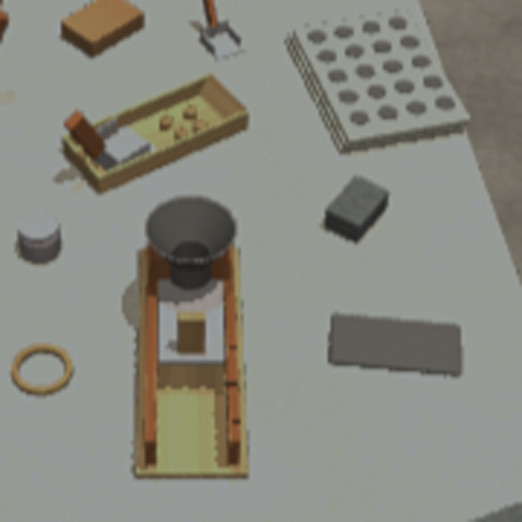

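In the scene picture the scoop-like things are at (382,218) in the tray, a bigger one at (432,182) and a smaller one at (480,270). The one in the tray, with four beads between it and the slope, is the one meant. I'll go overhead to measure.

```bash
python3 -m handwheel '[{"tx":0.043,"ty":-0.039},{"tx":0.043,"ty":-0.039},{"tx":0.043,"ty":-0.039},{"tx":0.043,"ty":-0.039},{"tx":0.043,"ty":-0.039},{"tx":0.043,"ty":-0.039},{"tx":0.043,"ty":-0.039},{"tx":0.043,"ty":-0.039}]' && python3 -m handwheel '[{"tx":0.043,"ty":-0.039},{"tx":0.043,"ty":-0.039},{"tx":0.043,"ty":-0.039},{"tx":0.043,"ty":-0.039}, {"tx":0}]'
python3 - <<'E'
from h import *
o=ctrl.get_obs();print(o["qpos"],o["ee_pos"],o["orientation"])
p=get("wrist","w1"); np.savez("w1.npz",C=cloud(p),I=p["image"])
E
```

```text
[-1.26097697e+00  4.23126642e-01  1.62990733e+00  4.19681519e-05
  1.08858890e+00 -1.89804304e-02] [ 201.85323245 -591.4920059   404.6555295 ] [-3.09920396e+00 -5.14118200e-01 -5.09123447e-05]$[0]: bad value
```

View pics/w1.png

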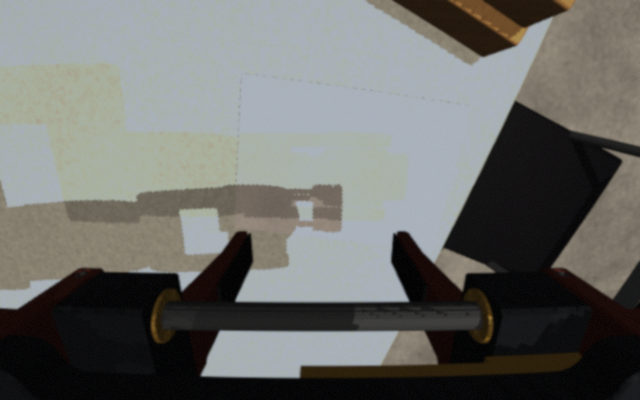

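The call was refused, so rows probably need every key.

```bash
python3 -m handwheel '[{"gripper":0,"tx":0.043,"ty":-0.039,"tz":0,"rx":0,"ry":0,"rz":0},{"gripper":0,"tx":0.043,"ty":-0.039,"tz":0,"rx":0,"ry":0,"rz":0},{"gripper":0,"tx":0.043,"ty":-0.039,"tz":0,"rx":0,"ry":0,"rz":0},{"gripper":0,"tx":0.043,"ty":-0.039,"tz":0,"rx":0,"ry":0,"rz":0},{"gripper":0,"tx":0.043,"ty":-0.039,"tz":0,"rx":0,"ry":0,"rz":0},{"gripper":0,"tx":0.043,"ty":-0.039,"tz":0,"rx":0,"ry":0,"rz":0}]' && python3 -m handwheel '[{"gripper":0,"tx":0.043,"ty":-0.039,"tz":0,"rx":0,"ry":0,"rz":0},{"gripper":0,"tx":0.043,"ty":-0.039,"tz":0,"rx":0,"ry":0,"rz":0},{"gripper":0,"tx":0.043,"ty":-0.039,"tz":0,"rx":0,"ry":0,"rz":0},{"gripper":0,"tx":0.043,"ty":-0.039,"tz":0,"rx":0,"ry":0,"rz":0},{"gripper":0,"tx":0.043,"ty":-0.039,"tz":0,"rx":0,"ry":0,"rz":0},{"gripper":0,"tx":0.043,"ty":-0.039,"tz":0,"rx":0,"ry":0,"rz":0},{"gripper":0,"tx":0,"ty":0,"tz":0,"rx":0,"ry":0,"rz":0}]'
python3 - <<'E'
from h import *
o=ctrl.get_obs();print(o["qpos"],o["ee_pos"],o["orientation"])
p=get("wrist","w2"); np.savez("w1.npz",C=cloud(p),I=p["image"])
E
```

```text
t: 2.35
ee_pos: [371.1, -285.1, 405.0]
orientation: [3.099, 0.513, 0.001]
ft_force: [0.4, -0.3, 0.4]
width: 87.9
t: 3.22
ee_pos: [540.5, 21.1, 404.8]
orientation: [-3.098, -0.521, -0.002]
ft_force: [-0.8, -0.8, 0.2]
width: 88.0
[1.68947592e-02 2.99900346e-01 1.81669724e+00 4.69189623e-04
 1.02373389e+00 1.25408073e+00] [540.45491542  21.08457913 404.76942521] [-3.09784588e+00 -5.21194897e-01 -2.05275550e-03]
```

View pics/w2.png

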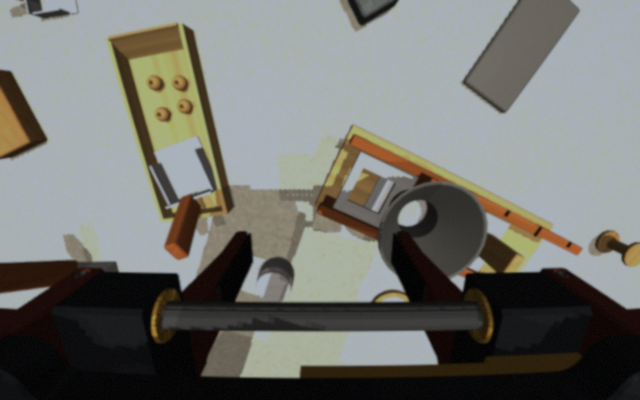

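```bash
cat > fit.py <<'E'
from h import *
from scipy.optimize import least_squares
d=np.load("w1.npz"); C=d["C"]; I=d["I"]
def reg(x0,y0,r): return (abs(C[...,0]-x0)<r)&(abs(C[...,1]-y0)<r)
# table plane level check
t=C[60:120,220:330].reshape(-1,3); print("table z",np.median(t[:,2]))
m=(C[...,0]>380)&(C[...,0]<700)&(C[...,1]>80)&(C[...,1]<320)&(C[...,2]>25.5)&(C[...,2]<32.5)
v,u=np.nonzero(m); ok=(u>95)&(u<240)&(v<225); P=C[v[ok],u[ok]]
print(len(P))
def res(a):
    c,s=np.cos(a[2]),np.sin(a[2]); q=(P[:,:2]-a[:2])@np.array([[c,-s],[s,c]])
    return np.min(np.c_[abs(q[:,1]-44.5),abs(q[:,1]+44.5),abs(q[:,0]+127.5)],1)
best=None
for yaw in np.radians([20,30,40]):
  for x0 in (520,540,560):
    r=least_squares(res,[x0,210,yaw],loss="soft_l1",f_scale=2)
    if best is None or r.cost<best.cost: best=r
print("tray",best.x[:2],np.degrees(best.x[2]),best.cost/len(P))
# hopper rim
m=(C[...,2]>141)&(C[...,2]<149)&reg(545,-90,120)
P2=C[m]
def r2(a): return np.min(np.c_[abs(np.hypot(P2[:,0]-a[0],P2[:,1]-a[1])-52),abs(np.hypot(P2[:,0]-a[0],P2[:,1]-a[1])-48)],1)
r=least_squares(r2,[545,-90],loss="soft_l1",f_scale=2); print("hopper",r.x,r.cost/len(P2),len(P2))
np.save("tray.npy",best.x)
p=get("wrist")
def vis(a,name):
    im=p["image"][:,:,::-1].copy(); c,s=np.cos(a[2]),np.sin(a[2])
    def tw(X): X=np.array(X,float); return np.c_[a[0]+c*X[:,0]-s*X[:,1],a[1]+s*X[:,0]+c*X[:,1],X[:,2]]
    for L in ([[-130,-47,30],[97,-47,30],[97,47,30],[-130,47,30]],[[-125,-42,4],[80,-42,4],[80,42,4],[-125,42,4]]):
        q=proj(p,tw(L)); cv2.polylines(im,[q.round().astype(int)],True,(0,0,255) if L[0][2]>5 else (255,0,0),1)
    cv2.imwrite(name,cv2.resize(im[10:260,80:260],None,fx=2.4,fy=2.4))
vis(best.x,"pics/trayfit.png")
E
python3 fit.py
```

```text
table z -0.4382168473491106
3109
tray [553.3350751 226.4020464] 27.23457467031026 10.221595242827453
hopper [550.40863921 -83.0346991 ] 0.6496406203813516 1455
```

View pics/trayfit.png

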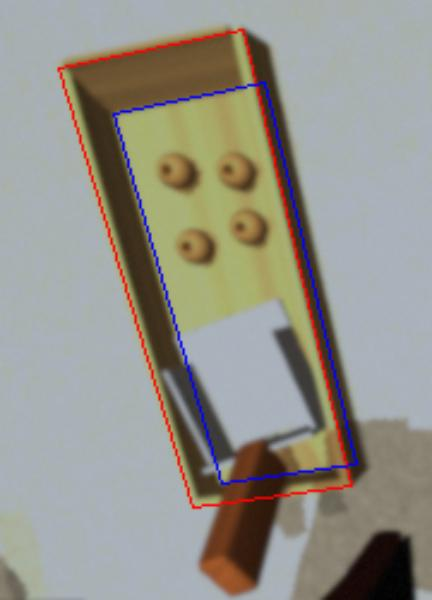

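```bash
cat > fit2.py <<'E'
exec(open("fit.py").read().split("best=None")[0])
hsv=cv2.cvtColor(I,cv2.COLOR_RGB2HSV)
a0=np.load("tray.npy")
sel=hsv[v[ok],u[ok],1]>70; P=P[sel]; r0=None
P=P[(P[:,2]>28)&(P[:,2]<31.5)]
r=least_squares(res,a0,loss="cauchy",f_scale=1.5); print(len(P),r.x[:2],np.degrees(r.x[2]),np.median(res(r.x)))
a=r.x; np.save("tray.npy",a)
# scoop: aluminium + handle points in the tray frame
c,s=np.cos(a[2]),np.sin(a[2]); Q=C.copy(); Q[...,:2]=(C[...,:2]-a[:2])@np.array([[c,-s],[s,c]])
# beads: spherical tops via hsv in tray interior
inside=(Q[...,0]>-125)&(Q[...,0]<85)&(abs(Q[...,1])<42)
top=inside&(Q[...,2]>16)&(Q[...,2]<24)&(Q[...,0]>-25)&(abs(Q[...,1])<37)
n,l,st,ce=cv2.connectedComponentsWithStats(top.astype(np.uint8))
for i in range(1,n):
    if st[i,4]>15: q=Q[l==i]; print("comp",st[i,4],ce[i].round(),q.mean(0).round(1))
# scoop floor: z 4..9 low saturation
fl=inside&(Q[...,2]<10)&(hsv[...,1]<45)
q=Q[fl]; print("floor",len(q),q.mean(0).round(1)); rect=cv2.minAreaRect(q[:,:2].astype(np.float32)); print(rect)
hd=(Q[...,2]>45)&(Q[...,2]<115)&(abs(Q[...,0]+120)<70)&(abs(Q[...,1])<60)
q=Q[hd]; print("handle",len(q))
for z in range(45,115,10):
    k=q[(q[:,2]>=z)&(q[:,2]<z+10)]
    if len(k)>5: print(z,len(k),k.min(0).round(),k.max(0).round(),k.mean(0).round(1))
np.save("Q.npy",Q)
p=get("wrist")
exec(open("fit.py").read().split("p=get(\"wrist\")")[1].replace("vis(best.x","vis(a"))
E
python3 fit2.py
```

```text
table z -0.4382168473491106
3109
1821 [552.94362992 226.19834088] 27.257783775652825 1.4497938370231225
comp 139 [153.  82.] [45.5  9.9 19.3]
comp 135 [178.  82.] [ 40.  -21.2  19.4]
comp 130 [183. 105.] [ 12.7 -19.8  19.4]
comp 133 [161. 114.] [ 7.5 10.9 19.3]
floor 2040 [-64.3   8.6   5.7]
((-70.80963134765625, 8.165752410888672), (79.90181732177734, 76.30758666992188), 9.696274757385254)
handle 1321
45 139 [-127.  -15.   45.] [-98.   4.  55.] [-108.4   -8.8   50.2]
55 144 [-133.  -16.   55.] [-103.    4.   65.] [-113.4   -9.9   60.1]
65 155 [-137.  -17.   65.] [-107.    3.   75.] [-116.9  -10.5   70. ]
75 177 [-142.  -19.   75.] [-112.    2.   85.] [-123.1  -12.    79.9]
85 197 [-146.  -20.   85.] [-116.    1.   95.] [-127.   -12.4   90. ]
95 232 [-154.  -20.   95.] [-122.   -0.  105.] [-135.5  -13.8  100.6]
105 277 [-150.  -18.  105.] [-125.   -1.  114.] [-135.8  -11.   109.2]
```

View pics/trayfit.png

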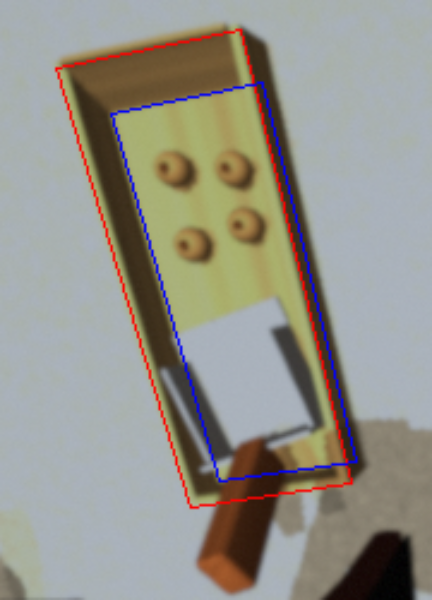

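```bash
cat > scoopfit.py <<'E'
from h import *
from scipy.optimize import least_squares
Q=np.load("Q.npy"); I=np.load("w1.npz")["I"]; hsv=cv2.cvtColor(I,cv2.COLOR_RGB2HSV)
a=np.load("tray.npy")
m=(Q[...,0]>-165)&(Q[...,0]<-15)&(abs(Q[...,1])<41)&(Q[...,2]<120)&(((Q[...,2]>4.5)&(hsv[...,1]<45)&(Q[...,0]>-120))|(Q[...,2]>40))
P=Q[m]; print(len(P))
lean=np.arctan2(38,78)
boxes=[((0,0,1),(37,33,1),0),((-8,32.2,13),(29,.8,13),0),((-8,-32.2,13),(29,.8,13),0),((-36.2,0,17),(.8,33,17),0),((-58,0,66),(13*1.0,8,43.4),-lean)]
def sdf(q):
    D=[]
    for c,h,t in boxes:
        r=q-np.array(c); 
        if t: cc,ss=np.cos(-t),np.sin(-t); r=np.c_[cc*r[:,0]+ss*r[:,2],r[:,1],-ss*r[:,0]+cc*r[:,2]]
        e=np.abs(r)-np.array(h); D.append(np.linalg.norm(np.maximum(e,0),axis=1)+np.minimum(e.max(1),0))
    return np.min(np.abs(D),0)
def res(b,P=P):
    c,s=np.cos(b[2]),np.sin(b[2]); q=P-[b[0],b[1],4]; q=np.c_[c*q[:,0]+s*q[:,1],-s*q[:,0]+c*q[:,1],q[:,2]]
    return sdf(q)
best=None
for y in (0,8):
  for w in (0,.1,.2):
    for x in (-60,-70):
      r=least_squares(res,[x,y,w],loss="soft_l1",f_scale=2,diff_step=1e-4)
      if best is None or r.cost<best.cost: best=r
b=best.x; print("scoop in tray",b[:2],np.degrees(b[2]),"med",np.median(res(b)),np.mean(res(b)>5))
np.save("scoop.npy",b)
def tray2w(X): c,s=np.cos(a[2]),np.sin(a[2]); X=np.atleast_2d(X); return np.c_[a[0]+c*X[:,0]-s*X[:,1],a[1]+s*X[:,0]+c*X[:,1],X[:,2]]
def s2t(X): c,s=np.cos(b[2]),np.sin(b[2]); X=np.atleast_2d(X); return np.c_[b[0]+c*X[:,0]-s*X[:,1],b[1]+s*X[:,0]+c*X[:,1],X[:,2]+4]
print("grip world",tray2w(s2t([[-64,0,80]])),"yaw",np.degrees(a[2]+b[2]))
p=get("wrist"); im=p["image"][:,:,::-1].copy()
W=[[(37,-33,2),(37,33,2),(-37,33,2),(-37,-33,2)],[(21,33,26),(-37,33,26)],[(21,-33,26),(-37,-33,26)],[(-37,-33,34),(-37,33,34)],[(-39+13,8,27),(-77+13*.9,8,105+5),(-77-13*.9,8,105-5),(-39-13,8,27)],[(-39+13,-8,27),(-77+13*.9,-8,105+5),(-77-13*.9,-8,105-5),(-39-13,-8,27)]]
for L in W: cv2.polylines(im,[proj(p,tray2w(s2t(np.array(L,float)))).round().astype(int)],True,(0,0,255),1)
cv2.imwrite("pics/scoopfit.png",cv2.resize(im[110:270,130:250],None,fx=4,fy=4,interpolation=cv2.INTER_CUBIC)[:600])
E
python3 scoopfit.py
```

```text
4207
scoop in tray [-67.20081438   2.87451466] 9.595229079705673 med 0.533693209604408 0.0002376990729736154
grip world [[440.67730817 159.59112903  84.        ]] yaw 36.8530128553585
```

View pics/scoopfit.png

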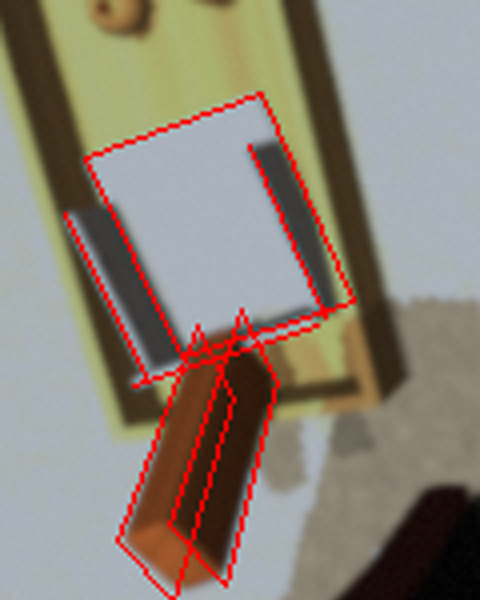

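```bash
cat >> h.py <<'E'
from scipy.linalg import logm
def toolpose(grasp,yaw,lean,ovh=163):
    """grasp world mm, yaw deg of tool x, lean deg (tool z towards +x)"""
    c,s=np.cos(np.radians(yaw)),np.sin(np.radians(yaw)); l=np.radians(lean)
    X=np.array([c,s,0]);Z=np.array([0,0,1.])
    tz=np.sin(l)*X-np.cos(l)*Z; tx=np.cos(l)*X+np.sin(l)*Z
    T=np.eye(4); T[:3,0]=tx;T[:3,2]=tz;T[:3,1]=np.cross(tz,tx); T[:3,3]=np.array(grasp)-ovh*tz; return T
def row(E): return E[:3,3]/1000, np.degrees(R.from_matrix(E[:3,:3]).as_rotvec())
def mk(t,r): E=np.eye(4);E[:3,:3]=R.from_rotvec(np.radians(r)).as_matrix();E[:3,3]=np.array(t)*1000;return E
def plan(T0,T1,n=None):
    D=np.linalg.inv(T0)@T1
    ang=np.degrees(np.linalg.norm(R.from_matrix(D[:3,:3]).as_rotvec())); dist=np.linalg.norm(D[:3,3])
    if n is None: n=int(np.ceil(max(ang/9,dist/50,1)))
    from scipy.linalg import expm
    L=np.real(logm(D)); E=expm(L/n); t,r=row(E); t=t.round(4); r=r.round(2)
    T=T0.copy()
    for _ in range(n): T=T@mk(t,r)
    print(f"n={n} t={t.tolist()} r={r.tolist()} err_mm={np.linalg.norm(T[:3,3]-T1[:3,3]):.2f} end={T[:3,3].round(1)}"); return T
def tray2w(X):
    a=np.load("tray.npy"); c,s=np.cos(a[2]),np.sin(a[2]); X=np.atleast_2d(np.array(X,float)); return np.c_[a[0]+c*X[:,0]-s*X[:,1],a[1]+s*X[:,0]+c*X[:,1],X[:,2]]
E
python3 - <<'E'
from h import *
G=np.array([440.7,159.6,84])
T1=toolpose(G,36.85,15); T0=toolpose(G-75*T1[:3,2],36.85,15)
T=plan(Ttool(),T0); plan(T,T1,3)
E
```

```text
n=5 t=[-0.0191, -0.0317, 0.0165] r=[0.47, 2.98, -3.59] err_mm=0.21 end=[391.6 122.5 313.9]
n=3 t=[-0.0, -0.0001, 0.025] r=[0.0, 0.01, -0.0] err_mm=0.10 end=[406.9 134.4 241.4]
```

```bash
python3 -m handwheel '[{"gripper":0,"tx":-0.0191,"ty":-0.0317,"tz":0.0165,"rx":0.47,"ry":2.98,"rz":-3.59},{"gripper":0,"tx":-0.0191,"ty":-0.0317,"tz":0.0165,"rx":0.47,"ry":2.98,"rz":-3.59},{"gripper":0,"tx":-0.0191,"ty":-0.0317,"tz":0.0165,"rx":0.47,"ry":2.98,"rz":-3.59},{"gripper":0,"tx":-0.0191,"ty":-0.0317,"tz":0.0165,"rx":0.47,"ry":2.98,"rz":-3.59},{"gripper":0,"tx":-0.0191,"ty":-0.0317,"tz":0.0165,"rx":0.47,"ry":2.98,"rz":-3.59},{"gripper":0,"tx":0,"ty":0,"tz":0,"rx":0,"ry":0,"rz":0}]'
python3 - <<'E'
from h import *
o=ctrl.get_obs();print(o["qpos"])
T=Ttool(); print("grasp pt",(T[:3,3]+163*T[:3,2]).round(1))
T1=toolpose([440.7,159.6,84],36.85,15); plan(T,T1,3)
p=get("wrist","w3"); C=cloud(p); a=np.load("tray.npy")
X=tray2w([[-67.2,2.9,0]])[0]
E
```

```text
t: 4.18
ee_pos: [389.5, 122.4, 312.8]
orientation: [-2.88, -0.96, -0.373]
ft_force: [0.5, -0.4, 0.4]
width: 87.7
[0.24384519 0.23288827 2.22162542 0.2288594  0.45957917 0.97746412]
grasp pt [422.6 147.6 155.2]
n=3 t=[0.0007, 0.0003, 0.0248] r=[-0.03, 0.07, 0.0] err_mm=0.12 end=[406.9 134.4 241.5]
```

View pics/w3.png

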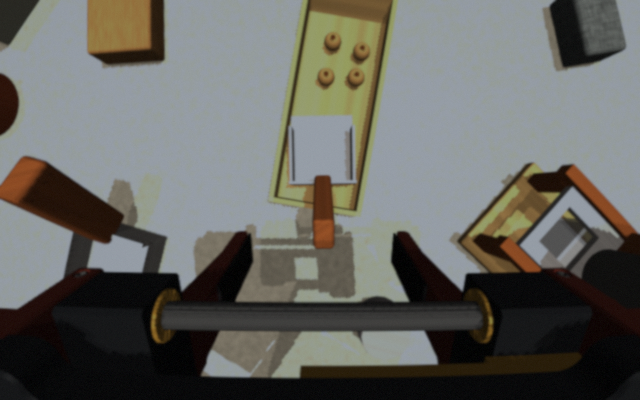

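```bash
python3 - <<'E'
from h import *
p=get("wrist"); C=cloud(p)
m=np.zeros((400,640),bool); m[150:260,0:150]=1; m&=(C[...,2]>40)&(C[...,2]<250)&(C[...,1]>200)
q=C[m]; print(len(q), q.min(0),q.max(0)); 
T=toolpose([440.7,159.6,84],36.85,15); 
L=(q-T[:3,3])@T[:3,:3]; print("in tool frame",L.min(0),L.max(0))
E
```

```text
5624 [288.61153079 280.16128534  40.04874738] [358.08551731 351.96012671 142.66131439]
in tool frame [ -45.12237633 -222.27861369  110.24351419] [  54.14262011 -175.34239916  204.86337376]
```

```bash
python3 -m handwheel '[{"gripper":0,"tx":0.0007,"ty":0.0003,"tz":0.0248,"rx":-0.03,"ry":0.07,"rz":0},{"gripper":0,"tx":0.0007,"ty":0.0003,"tz":0.0248,"rx":-0.03,"ry":0.07,"rz":0},{"gripper":0,"tx":0.0007,"ty":0.0003,"tz":0.0248,"rx":-0.03,"ry":0.07,"rz":0},{"gripper":0,"tx":0,"ty":0,"tz":0,"rx":0,"ry":0,"rz":0}]'; python3 -m handwheel '[{"gripper":1,"tx":0,"ty":0,"tz":0,"rx":0,"ry":0,"rz":0},{"gripper":1,"tx":0,"ty":0,"tz":0,"rx":0,"ry":0,"rz":0},{"gripper":1,"tx":0,"ty":0,"tz":0,"rx":0,"ry":0,"rz":0},{"gripper":1,"tx":0,"ty":0,"tz":0,"rx":0,"ry":0,"rz":0},{"gripper":1,"tx":0,"ty":0,"tz":0,"rx":0,"ry":0,"rz":0},{"gripper":1,"tx":0,"ty":0,"tz":0,"rx":0,"ry":0,"rz":0}]'
python3 - <<'E'
from h import *
T=Ttool(); print("grasp pt",(T[:3,3]+163*T[:3,2]).round(1))
p=get("wrist","w4")
# target: scoop origin at tray x,y with yaw = tray yaw ; first align
yaw=27.26
def grip(x,y,z): return tray2w([[x-64,y,z+84]])[0]
A=toolpose(grip(-60,-1,1),yaw,15); T=plan(T,A)
B=toolpose(grip(38,-1,0.5),yaw,15); plan(T,B,8)
E
```

```text
t: 4.78
ee_pos: [411.2, 134.8, 242.1]
orientation: [-2.88, -0.957, -0.385]
ft_force: [0.2, -0.2, -0.1]
width: 88.0
t: 5.52
ee_pos: [409.8, 135.4, 242.7]
orientation: [-2.879, -0.96, -0.386]
ft_force: [-0.2, 0.4, -0.3]
width: 31.6
grasp pt [444.2 160.9  85.4]
n=2 t=[0.0021, -0.0069, 0.0007] r=[-1.2, -0.12, 4.65] err_mm=0.10 end=[405.6 149.3 242.4]
n=8 t=[0.0118, 0.0, 0.0032] r=[-0.0, -0.0, 0.0] err_mm=0.27 end=[492.6 194.1 242.1]
```

View pics/w4.png

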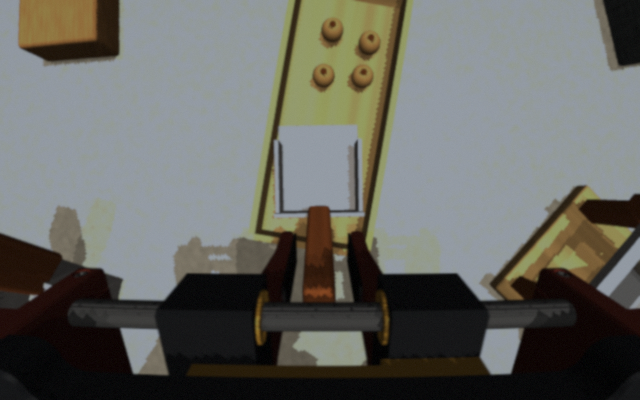

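```bash
python3 -m handwheel '[{"gripper":1,"tx":0,"ty":0,"tz":0,"rx":0,"ry":0,"rz":0},{"gripper":1,"tx":0,"ty":0,"tz":0,"rx":0,"ry":0,"rz":0},{"gripper":1,"tx":0,"ty":0,"tz":0,"rx":0,"ry":0,"rz":0},{"gripper":1,"tx":0,"ty":0,"tz":0,"rx":0,"ry":0,"rz":0}]'
cat >> h.py <<'E'
def tray2wT(x,y,z,yaw=0):
    a=np.load("tray.npy"); T=np.eye(4); T[:3,:3]=R.from_euler("z",a[2]+np.radians(yaw)).as_matrix(); T[:3,3]=tray2w([[x,y,z]])[0]; return T
E
python3 - <<'E'
from h import *
T=Ttool(); print("grasp pt",(T[:3,3]+163*T[:3,2]).round(1))
b=np.load("scoop.npy"); S=tray2wT(b[0],b[1],4,np.degrees(b[2]))
H=np.linalg.inv(T)@S; np.save("H.npy",H)   # scoop in tool
A=tray2wT(-62,-1,5)@np.linalg.inv(H); T=plan(T,A,3)
B=tray2wT(38,-1,4.5)@np.linalg.inv(H); plan(T,B,8)
E
```

```text
t: 6.08
ee_pos: [409.8, 135.3, 242.6]
orientation: [-2.879, -0.96, -0.386]
ft_force: [-0.0, 0.5, -1.1]
width: 15.8
grasp pt [444.2 160.8  85.3]
n=3 t=[0.0017, -0.0043, 0.0001] r=[-0.84, -0.01, 3.09] err_mm=0.10 end=[406.8 148.8 243.6]
n=8 t=[0.0121, 0.0, 0.0033] r=[0.0, 0.0, -0.0] err_mm=0.51 end=[496.  194.8 243.5]
```

Gripped (15.8 mm). Next I align the scoop with the tray.

```bash
python3 -m handwheel '[{"gripper":1,"tx":0.0017,"ty":-0.0043,"tz":0.0001,"rx":-0.84,"ry":-0.01,"rz":3.09},{"gripper":1,"tx":0.0017,"ty":-0.0043,"tz":0.0001,"rx":-0.84,"ry":-0.01,"rz":3.09},{"gripper":1,"tx":0.0017,"ty":-0.0043,"tz":0.0001,"rx":-0.84,"ry":-0.01,"rz":3.09},{"gripper":1,"tx":0,"ty":0,"tz":0,"rx":0,"ry":0,"rz":0}]'
python3 - <<'E'
from h import *
T=Ttool(); H=np.load("H.npy")
S=np.linalg.inv(tray2wT(0,0,0))@T@H; print("scoop in tray",S[:3,3],R.from_matrix(S[:3,:3]).as_euler("zyx",True))
B=tray2wT(38,-1,4.5)@np.linalg.inv(H); plan(T,B,8)
p=get("wrist","w5")
E
```

```text
t: 6.58
ee_pos: [406.7, 149.1, 243.7]
orientation: [-2.968, -0.722, -0.397]
ft_force: [0.7, 0.0, -1.6]
width: 16.0
scoop in tray [-62.06215551  -0.61864162   5.08780489] [ 0.06412369  0.0061061  -0.00490705]
n=8 t=[0.012, 0.0, 0.0034] r=[-0.0, 0.0, 0.01] err_mm=0.64 end=[495.4 194.8 242.6]
```

View pics/w5.png

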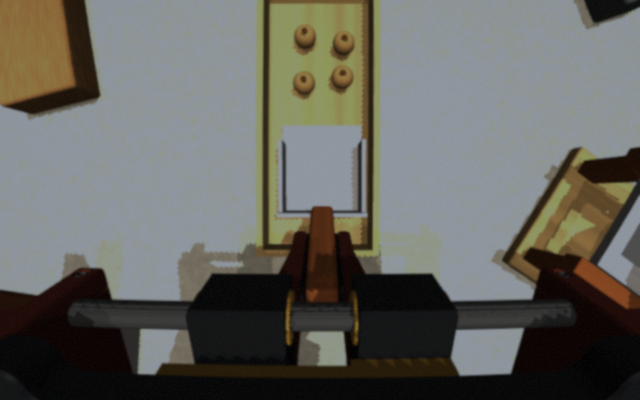

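```bash
python3 -m handwheel '[{"gripper":1,"tx":0.012,"ty":-0.0002,"tz":0.0034,"rx":0,"ry":0,"rz":0},{"gripper":1,"tx":0.012,"ty":-0.0002,"tz":0.0034,"rx":0,"ry":0,"rz":0},{"gripper":1,"tx":0.012,"ty":-0.0002,"tz":0.0034,"rx":0,"ry":0,"rz":0},{"gripper":1,"tx":0.012,"ty":-0.0002,"tz":0.0034,"rx":0,"ry":0,"rz":0},{"gripper":1,"tx":0.012,"ty":-0.0002,"tz":0.0034,"rx":0,"ry":0,"rz":0},{"gripper":1,"tx":0.012,"ty":-0.0002,"tz":0.0034,"rx":0,"ry":0,"rz":0},{"gripper":1,"tx":0.012,"ty":-0.0002,"tz":0.0034,"rx":0,"ry":0,"rz":0}]'
cat > st.py <<'E'
from h import *
import sys
T=Ttool(); H=np.load("H.npy")
S=np.linalg.inv(tray2wT(0,0,0))@T@H; print("scoop in tray",S[:3,3].round(1),R.from_matrix(S[:3,:3]).as_euler("zyx",True).round(2), ctrl.get_obs()["width"])
p=get("wrist",sys.argv[1])
E
python3 st.py w6
```

```text
t: 7.5
ee_pos: [484.5, 190.5, 242.7]
orientation: [-2.969, -0.72, -0.397]
ft_force: [-0.4, 0.2, -2.1]
width: 15.8
scoop in tray [26.   0.5  4.1] [-0.01  0.01  0.  ] 15.838135209670444
```

View pics/w6.png

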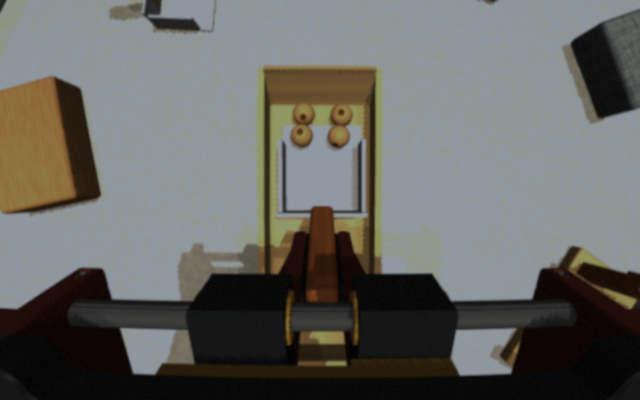

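```bash
python3 -m handwheel '[{"gripper":1,"tx":0.0052,"ty":0,"tz":0.0014,"rx":0,"ry":0,"rz":0},{"gripper":1,"tx":0.0052,"ty":0,"tz":0.0014,"rx":0,"ry":0,"rz":0},{"gripper":1,"tx":0.0052,"ty":0,"tz":0.0014,"rx":0,"ry":0,"rz":0},{"gripper":1,"tx":0,"ty":0,"tz":0,"rx":0,"ry":0,"rz":0}]'
python3 st.py w7
```

```text
t: 8.05
ee_pos: [498.5, 197.7, 242.8]
orientation: [-2.969, -0.72, -0.398]
ft_force: [-0.3, 1.0, -1.5]
width: 16.0
scoop in tray [42.   0.4  4.3] [-0.01 -0.03 -0.  ] 15.994350859344905
```

View pics/w7.png

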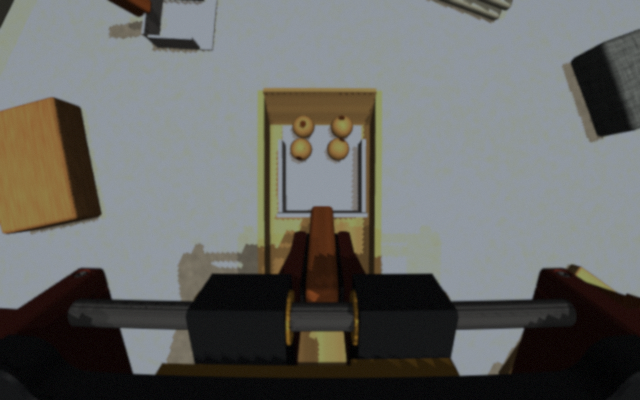

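```bash
python3 - <<'E'
from h import *
T=Ttool(); H=np.load("H.npy"); Hi=np.linalg.inv(H)
def tilt(S,th,piv=(-37,0,0)):
    P=np.eye(4);P[:3,3]=piv; Rr=np.eye(4);Rr[:3,:3]=R.from_euler("y",-th,degrees=True).as_matrix(); return S@P@Rr@np.linalg.inv(P)
S0=tray2wT(42,0.4,5); A=tilt(S0,22)@Hi; T=plan(T,A,5)
# lift 120 straight up
B=T.copy(); B[2,3]+=130; plan(T,B,4)
E
```

```text
n=5 t=[-0.0188, -0.0, 0.0007] r=[-0.0, 4.4, 0.0] err_mm=0.21 end=[423.7 159.  201.5]
n=4 t=[0.0197, 0.0001, -0.0259] r=[0.0, 0.0, -0.0] err_mm=0.25 end=[423.8 158.9 331.7]
```

```bash
python3 -m handwheel '[{"gripper":1,"tx":-0.0188,"ty":0,"tz":0.0007,"rx":0,"ry":4.4,"rz":0},{"gripper":1,"tx":-0.0188,"ty":0,"tz":0.0007,"rx":0,"ry":4.4,"rz":0},{"gripper":1,"tx":-0.0188,"ty":0,"tz":0.0007,"rx":0,"ry":4.4,"rz":0},{"gripper":1,"tx":-0.0188,"ty":0,"tz":0.0007,"rx":0,"ry":4.4,"rz":0},{"gripper":1,"tx":-0.0188,"ty":0,"tz":0.0007,"rx":0,"ry":4.4,"rz":0},{"gripper":1,"tx":0,"ty":0,"tz":0,"rx":0,"ry":0,"rz":0}]'
python3 st.py w8
```

```text
t: 8.85
ee_pos: [457.3, 178.5, 225.0]
orientation: [-2.833, -0.699, -0.655]
ft_force: [3.3, -12.6, 4.3]
width: 16.7
scoop in tray [41.3 14.  11.8] [  1.05 -11.35   2.65] 16.689165157241952
```

View pics/w8.png

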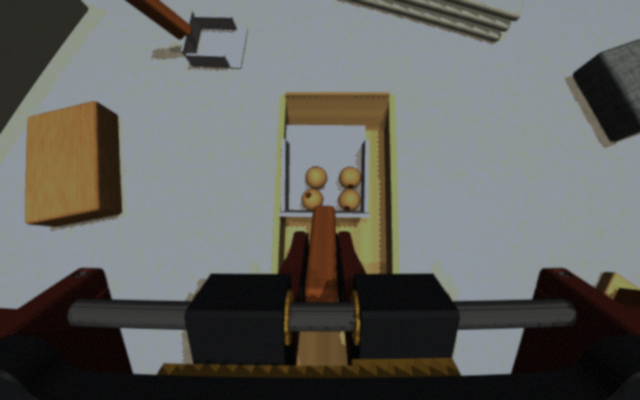

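```bash
python3 - <<'E'
from h import *
o=ctrl.get_obs(); print(o["qpos"],o["qvel"])
T=Ttool(); H=np.load("H.npy"); Hi=np.linalg.inv(H)
for up,y,pitch in ((0,0,11),(90,0,11)):
    S=tray2wT(42,y,12+up)@np.block([[R.from_euler("y",-pitch,degrees=True).as_matrix(),np.zeros((3,1))],[0,0,0,1]])
    T=plan(T,S@Hi)
E
```

```text
[0.31819248 0.51109502 2.14156877 1.26521865 0.11988457 0.16783808] [ 0.00058681 -0.00061358 -0.00349909 -0.03597991  0.00070664  0.02588662]
n=1 t=[0.0024, 0.0022, -0.0005] r=[-2.64, -0.36, -0.14] err_mm=0.04 end=[460.1 177.4 226.4]
n=2 t=[0.0199, 0.0001, -0.0404] r=[-0.0, -0.0, -0.0] err_mm=0.05 end=[460.1 177.4 316.5]
```

```bash
python3 -m handwheel '[{"gripper":1,"tx":0.0072,"ty":0.0022,"tz":-0.011,"rx":-1.5,"ry":0,"rz":0},{"gripper":1,"tx":0.0049,"ty":0,"tz":-0.0101,"rx":-1,"ry":-0.4,"rz":0},{"gripper":1,"tx":0.0049,"ty":0,"tz":-0.0101,"rx":0,"ry":0,"rz":0},{"gripper":1,"tx":0.0049,"ty":0,"tz":-0.0101,"rx":0,"ry":0,"rz":0},{"gripper":1,"tx":0.0049,"ty":0,"tz":-0.0101,"rx":0,"ry":0,"rz":0},{"gripper":1,"tx":0.0049,"ty":0,"tz":-0.0101,"rx":0,"ry":0,"rz":0}]'
python3 st.py w9; python3 -c "
from h import *
print(ctrl.get_obs()['qpos'])"
```

```text
t: 9.65
ee_pos: [458.0, 178.0, 290.5]
orientation: [-2.863, -0.703, -0.654]
ft_force: [0.4, -0.0, -0.8]
width: 16.2
scoop in tray [39.4  6.4 75.4] [  0.54 -10.74   1.06] 16.153256259887453
[0.32479914 0.36697336 2.11916479 0.38481912 0.22289646 1.05704291]
```

View pics/w9.png

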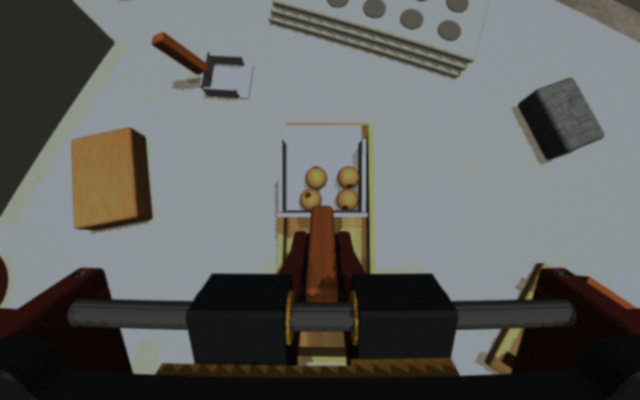

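```bash
python3 - <<'E'
from h import *
T=Ttool(); H=np.load("H.npy"); Hi=np.linalg.inv(H)
B=T.copy();B[2,3]+=125; T=plan(T,B,5)
def S(lip,yaw,nosedown,piv=(37,0,0)):
    M=np.eye(4); M[:3,:3]=R.from_euler("z",yaw,degrees=True).as_matrix()@R.from_euler("y",nosedown,degrees=True).as_matrix(); M[:3,3]=np.array(lip)-M[:3,:3]@np.array(piv); return M
y=20; c,s=np.cos(np.radians(y)),np.sin(np.radians(y))
lip=np.array([550.4-24*c,-83-24*s,175])
A=S(lip+[0,0,40],y,-14)@Hi; T=plan(T,A,16)
print((T@H)[:3,3])
E
```

```text
n=5 t=[0.011, -0.0004, -0.0225] r=[-0.0, 0.0, -0.0] err_mm=0.30 end=[458.3 178.2 417. ]
n=16 t=[-0.0134, 0.0163, -0.0068] r=[-0.28, 0.2, 0.4] err_mm=0.61 end=[ 345.7 -157.8  412.7]
[ 493.90581944 -103.09411788  206.29593604]
```

```bash
python3 -m handwheel '[{"gripper":1,"tx":0.005,"ty":-0.0002,"tz":-0.011,"rx":0,"ry":0,"rz":0},{"gripper":1,"tx":0.011,"ty":-0.0004,"tz":-0.0225,"rx":0,"ry":0,"rz":0},{"gripper":1,"tx":0.011,"ty":-0.0004,"tz":-0.0225,"rx":0,"ry":0,"rz":0},{"gripper":1,"tx":0.011,"ty":-0.0004,"tz":-0.0225,"rx":0,"ry":0,"rz":0},{"gripper":1,"tx":0.011,"ty":-0.0004,"tz":-0.0225,"rx":0,"ry":0,"rz":0},{"gripper":1,"tx":0.006,"ty":-0.0002,"tz":-0.0115,"rx":0,"ry":0,"rz":0},{"gripper":1,"tx":-0.0067,"ty":0.0081,"tz":-0.0034,"rx":-0.14,"ry":0.1,"rz":0.2},{"gripper":1,"tx":-0.0134,"ty":0.0163,"tz":-0.0068,"rx":-0.28,"ry":0.2,"rz":0.4}]' && python3 -m handwheel '[{"gripper":1,"tx":-0.0134,"ty":0.0163,"tz":-0.0068,"rx":-0.28,"ry":0.2,"rz":0.4},{"gripper":1,"tx":-0.0134,"ty":0.0163,"tz":-0.0068,"rx":-0.28,"ry":0.2,"rz":0.4},{"gripper":1,"tx":-0.0134,"ty":0.0163,"tz":-0.0068,"rx":-0.28,"ry":0.2,"rz":0.4},{"gripper":1,"tx":-0.0134,"ty":0.0163,"tz":-0.0068,"rx":-0.28,"ry":0.2,"rz":0.4},{"gripper":1,"tx":-0.0134,"ty":0.0163,"tz":-0.0068,"rx":-0.28,"ry":0.2,"rz":0.4},{"gripper":1,"tx":-0.0134,"ty":0.0163,"tz":-0.0068,"rx":-0.28,"ry":0.2,"rz":0.4},{"gripper":1,"tx":-0.0134,"ty":0.0163,"tz":-0.0068,"rx":-0.28,"ry":0.2,"rz":0.4}]'
python3 st.py w10
```

```text
t: 10.7
ee_pos: [449.0, 145.7, 414.3]
orientation: [-2.868, -0.687, -0.662]
ft_force: [0.7, -0.4, -1.9]
width: 15.9
t: 11.58
ee_pos: [403.0, -3.1, 413.1]
orientation: [-2.893, -0.603, -0.707]
ft_force: [-0.5, 0.5, -2.3]
width: 15.9
scoop in tray [ -86.7 -142.3  202.1] [ -3.7  -12.32  -0.37] 15.872460778246381
```

View pics/w10.png

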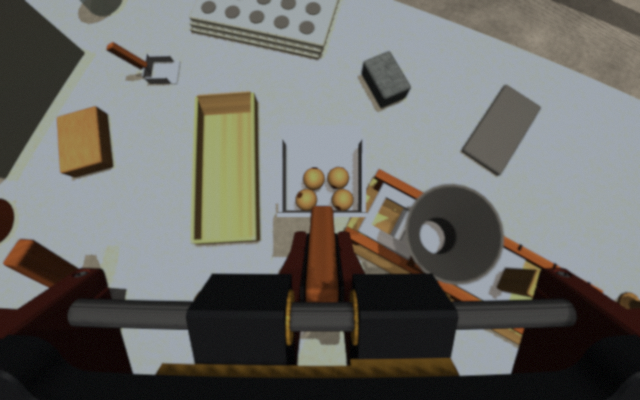

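```bash
cat > disp.py <<'E'
from h import *
from scipy.optimize import least_squares
p=get("wrist"); C=cloud(p); np.savez("w10.npz",C=C,I=p["image"])
m=(C[...,2]>141)&(C[...,2]<149)&(abs(C[...,0]-550)<80)&(abs(C[...,1]+83)<80)
P2=C[m]
def r2(a):
    d=np.hypot(P2[:,0]-a[0],P2[:,1]-a[1]); return np.minimum(abs(d-52),abs(d-48))
r=least_squares(r2,[550,-83],loss="soft_l1",f_scale=2); print("hopper",r.x,np.median(r2(r.x)),len(P2))
h=r.x
hsv=cv2.cvtColor(p["image"],cv2.COLOR_RGB2HSV)
m=(abs(C[...,2]-70)<4)&(np.hypot(C[...,0]-h[0],C[...,1]-h[1])<260)&(C[...,1]<0)&(hsv[...,1]>90)
P=C[m][:,:2]; print(len(P))
best=None
for y in np.radians([-15,-7,0,7,15]):
    def f(a):
        q=(P-[a[0],a[1]]); x=np.cos(a[2])*q[:,0]+np.sin(a[2])*q[:,1]; return np.minimum(np.abs(x-44),np.abs(x+44))
    rr=least_squares(lambda a:np.r_[f([a[0],h[1],a[1]])],[h[0],y],loss="cauchy",f_scale=2)
    if best is None or rr.cost<best.cost: best=rr; med=np.median(f([rr.x[0],h[1],rr.x[1]]))
print("disp x",best.x[0],"yaw",np.degrees(best.x[1]),med)
E
python3 disp.py
```

```text
hopper [550.73911817 -82.88208405] 1.0256940760519768 1579
1986
disp x 550.2540735924276 yaw -5.436590183403834 3.0618605230770086
```

```bash
cat >> h.py <<'E'
def Slip(lip,yaw,nosedown,piv=(37,0,0)):
    M=np.eye(4); M[:3,:3]=R.from_euler("z",yaw,degrees=True).as_matrix()@R.from_euler("y",nosedown,degrees=True).as_matrix(); M[:3,3]=np.array(lip)-M[:3,:3]@np.array(piv); return M
E
python3 - <<'E'
from h import *
T=Ttool(); H=np.load("H.npy"); Hi=np.linalg.inv(H)
y=20; c,s=np.cos(np.radians(y)),np.sin(np.radians(y))
lip=np.array([550.6-24*c,-83-24*s,175])
T=plan(T,Slip(lip+[0,0,20],y,-12)@Hi,8)
E
```

```text
n=8 t=[-0.0123, 0.0153, -0.0044] r=[-0.25, -0.04, 0.37] err_mm=0.48 end=[ 352.6 -155.7  398.8]
```

```bash
python3 -m handwheel '[{"gripper":1,"tx":-0.0123,"ty":0.0153,"tz":-0.0044,"rx":-0.25,"ry":-0.04,"rz":0.37},{"gripper":1,"tx":-0.0123,"ty":0.0153,"tz":-0.0044,"rx":-0.25,"ry":-0.04,"rz":0.37},{"gripper":1,"tx":-0.0123,"ty":0.0153,"tz":-0.0044,"rx":-0.25,"ry":-0.04,"rz":0.37},{"gripper":1,"tx":-0.0123,"ty":0.0153,"tz":-0.0044,"rx":-0.25,"ry":-0.04,"rz":0.37},{"gripper":1,"tx":-0.0123,"ty":0.0153,"tz":-0.0044,"rx":-0.25,"ry":-0.04,"rz":0.37},{"gripper":1,"tx":-0.0123,"ty":0.0153,"tz":-0.0044,"rx":-0.25,"ry":-0.04,"rz":0.37},{"gripper":1,"tx":-0.0123,"ty":0.0153,"tz":-0.0044,"rx":-0.25,"ry":-0.04,"rz":0.37},{"gripper":1,"tx":-0.0123,"ty":0.0153,"tz":-0.0044,"rx":-0.25,"ry":-0.04,"rz":0.37}]'
python3 st.py w11; python3 - <<'E'
from h import *
T=Ttool(); H=np.load("H.npy"); S=T@H; print("lip",(S@[37,0,0,1]).round(1),R.from_matrix(S[:3,:3]).as_euler("zyx",True).round(1))
for n in("scene","side"): get(n,n+"11")
E
```

```text
t: 12.68
ee_pos: [353.9, -154.7, 399.2]
orientation: [-2.931, -0.52, -0.711]
ft_force: [-0.2, -0.2, -1.5]
width: 15.7
scoop in tray [-201.7 -265.3  187.5] [ -7.3  -11.95  -1.51] 15.731620942244746
lip [529.1 -91.1 195.1   1. ] [ 20.5 -11.3   4.1]
```

View pics/w11.png

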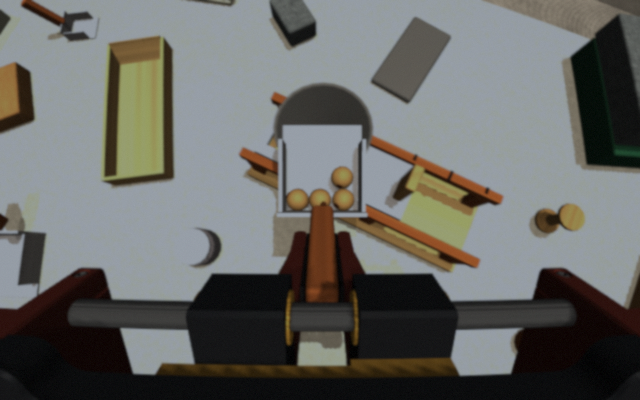

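View pics/scene11.png

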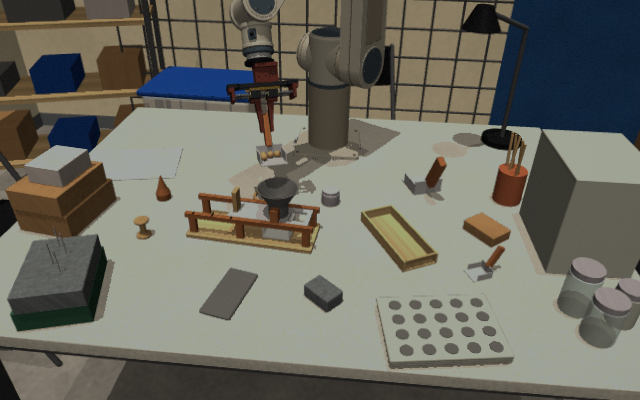

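```bash
python3 - <<'E'
from h import *
T=Ttool(); H=np.load("H.npy"); Hi=np.linalg.inv(H)
y=20; c,s=np.cos(np.radians(y)),np.sin(np.radians(y))
lip=np.array([550.6-24*c,-83-24*s,172])
T=plan(T,Slip(lip+[0,0,12],y,0)@Hi,2)
T=plan(T,Slip(lip,y,22)@Hi,5)
T=plan(T,Slip(lip,y,50)@Hi,4)
E
```

```text
n=2 t=[0.0253, 0.0004, -0.0013] r=[-0.01, -6.02, -0.0] err_mm=0.12 end=[ 396.7 -140.   422.5]
n=5 t=[0.0204, 0.0, -0.0024] r=[0.0, -4.4, -0.01] err_mm=0.12 end=[ 490.  -105.9  445.7]
n=4 t=[0.0331, 0.0001, -0.0069] r=[0.01, -7.0, -0.01] err_mm=0.18 end=[615.5 -60.5 432.9]
```

```bash
python3 -m handwheel '[{"gripper":1,"tx":0.0253,"ty":0.0004,"tz":-0.0013,"rx":0,"ry":-6.02,"rz":0},{"gripper":1,"tx":0.0253,"ty":0.0004,"tz":-0.0013,"rx":0,"ry":-6.02,"rz":0},{"gripper":1,"tx":0.0204,"ty":0,"tz":-0.0024,"rx":0,"ry":-4.4,"rz":0},{"gripper":1,"tx":0.0204,"ty":0,"tz":-0.0024,"rx":0,"ry":-4.4,"rz":0},{"gripper":1,"tx":0.0204,"ty":0,"tz":-0.0024,"rx":0,"ry":-4.4,"rz":0},{"gripper":1,"tx":0.0204,"ty":0,"tz":-0.0024,"rx":0,"ry":-4.4,"rz":0},{"gripper":1,"tx":0.0204,"ty":0,"tz":-0.0024,"rx":0,"ry":-4.4,"rz":0},{"gripper":1,"tx":0,"ty":0,"tz":0,"rx":0,"ry":0,"rz":0}]'
python3 st.py w12; python3 - <<'E'
from h import *
T=Ttool(); H=np.load("H.npy"); S=T@H; print("lip",(S@[37,0,0,1]).round(1),R.from_matrix(S[:3,:3]).as_euler("zyx",True).round(1))
p=get("scene"); cv2.imwrite("pics/scene12.png",cv2.resize(p["image"][100:260,180:420],None,fx=3,fy=3)[:,:,::-1])
E
```

```text
t: 13.82
ee_pos: [491.3, -104.0, 446.0]
orientation: [3.065, 0.548, -0.178]
ft_force: [-0.4, -1.3, -1.3]
width: 15.9
scoop in tray [-199.1 -265.5  186.2] [-7.58 21.73  2.77] 15.925114096736664
lip [528.7 -89.4 172.2   1. ] [21.6 20.5 -7.9]
```

View pics/w12.png

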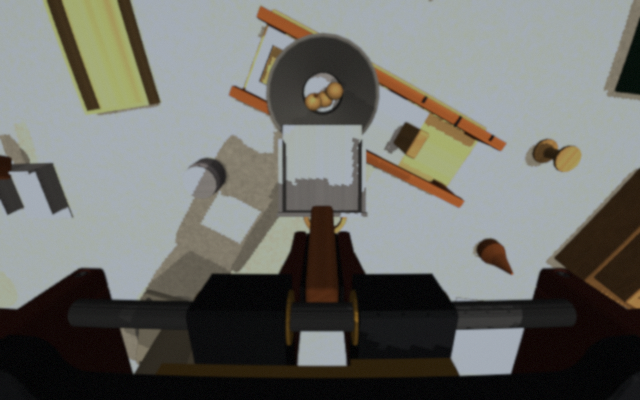

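View pics/scene12.png

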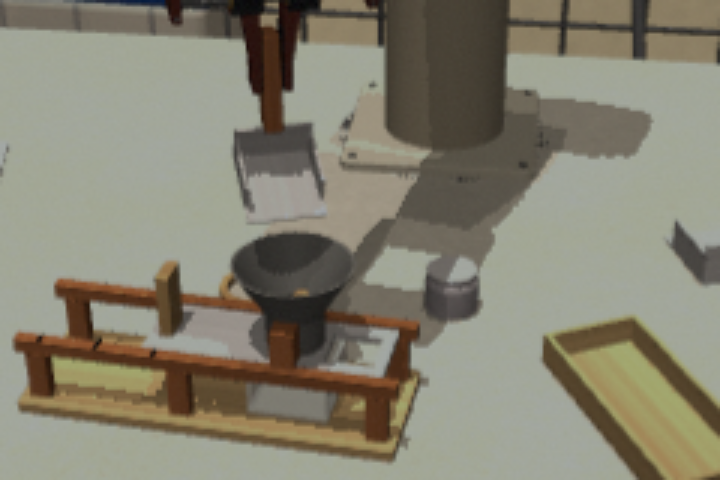

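```bash
python3 - <<'E'
from h import *
p=get("wrist"); C=cloud(p); hsv=cv2.cvtColor(p["image"],cv2.COLOR_RGB2HSV)
m=(hsv[...,1]>90)&(np.hypot(C[...,0]-550.6,C[...,1]+83)<45)&(C[...,2]>60)
q=C[m]; print(len(q),q.min(0),q.max(0)); 
cv2.imwrite("pics/hop.png",cv2.resize(p["image"][30:150,250:390],None,fx=5,fy=5,interpolation=2)[:,:,::-1])
for u,v in((313,102),(325,98),(335,90)): print(C[v,u])
E
```

```text
1975 [ 505.8004085  -117.43513817   66.49228876] [568.49472936 -70.27651435 416.31984497]
[538.18601302 -77.99496597 103.05907888]
[545.6287445  -88.81475683  91.38564984]
[557.26510613 -95.33743093 103.58282806]
```

View pics/hop.png

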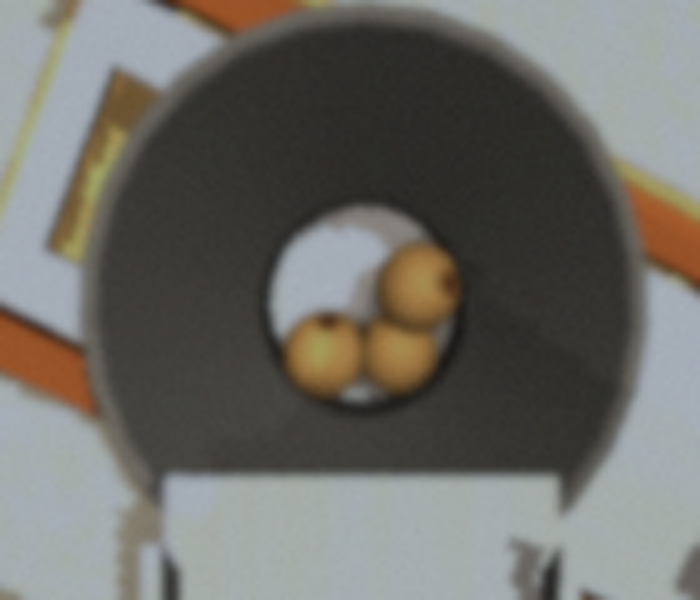

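```bash
python3 - <<'E'
from h import *
T=Ttool(); H=np.load("H.npy"); Hi=np.linalg.inv(H)
y=20; c,s=np.cos(np.radians(y)),np.sin(np.radians(y))
lip=np.array([550.6-24*c,-83-24*s,190])
T=plan(T,Slip(lip,y,0)@Hi,3)
A=tray2wT(-25,0,80)@Hi; 
T=plan(T,A,8); print((T@H)[:3,3])
B=tray2wT(-25,0,6)@Hi; T=plan(T,B,3)
E
```

```text
n=3 t=[-0.0333, 0.0003, 0.0055] r=[-0.0, 7.3, 0.05] err_mm=0.07 end=[ 396.6 -140.   428.6]
n=8 t=[0.0157, -0.0332, 0.0185] r=[0.24, 0.0, -0.88] err_mm=0.40 end=[439.1 166.8 318.3]
[530.31485905 214.95226556  79.67929209]
n=3 t=[-0.0064, 0.0, 0.0237] r=[-0.01, 0.01, 0.01] err_mm=0.15 end=[439.2 166.8 244.6]
```

```bash
python3 -m handwheel '[{"gripper":1,"tx":-0.0333,"ty":0.0003,"tz":0.0055,"rx":0,"ry":7.3,"rz":0.05},{"gripper":1,"tx":-0.0333,"ty":0.0003,"tz":0.0055,"rx":0,"ry":7.3,"rz":0.05},{"gripper":1,"tx":-0.0333,"ty":0.0003,"tz":0.0055,"rx":0,"ry":7.3,"rz":0.05},{"gripper":1,"tx":0,"ty":0,"tz":0,"rx":0,"ry":0,"rz":0}]' && python3 -m handwheel '[{"gripper":1,"tx":0.0157,"ty":-0.0332,"tz":0.0185,"rx":0.24,"ry":0,"rz":-0.88},{"gripper":1,"tx":0.0157,"ty":-0.0332,"tz":0.0185,"rx":0.24,"ry":0,"rz":-0.88},{"gripper":1,"tx":0.0157,"ty":-0.0332,"tz":0.0185,"rx":0.24,"ry":0,"rz":-0.88},{"gripper":1,"tx":0.0157,"ty":-0.0332,"tz":0.0185,"rx":0.24,"ry":0,"rz":-0.88},{"gripper":1,"tx":0.0157,"ty":-0.0332,"tz":0.0185,"rx":0.24,"ry":0,"rz":-0.88},{"gripper":1,"tx":0.0157,"ty":-0.0332,"tz":0.0185,"rx":0.24,"ry":0,"rz":-0.88},{"gripper":1,"tx":0.0157,"ty":-0.0332,"tz":0.0185,"rx":0.24,"ry":0,"rz":-0.88},{"gripper":1,"tx":0.0157,"ty":-0.0332,"tz":0.0185,"rx":0.24,"ry":0,"rz":-0.88}]' && python3 -m handwheel '[{"gripper":1,"tx":0,"ty":0,"tz":0,"rx":0,"ry":0,"rz":0}]'
python3 st.py w13;  python3 - <<'E'
from h import *
T=Ttool(); H=np.load("H.npy"); Hi=np.linalg.inv(H)
T=plan(T,tray2wT(-25,0,6)@Hi, 4)
E
```

```text
t: 14.48
ee_pos: [394.3, -140.6, 428.4]
orientation: [-3.026, -0.527, -0.402]
ft_force: [0.5, -0.7, -0.8]
width: 15.6
t: 15.48
ee_pos: [440.7, 168.5, 318.5]
orientation: [-2.969, -0.722, -0.397]
ft_force: [1.0, -1.0, -0.5]
width: 16.0
t: 15.6
ee_pos: [440.5, 169.0, 318.0]
orientation: [-2.968, -0.726, -0.394]
ft_force: [0.2, -0.3, -1.8]
width: 16.1
scoop in tray [-23.4   1.8  79.2] [ 0.2   0.12 -0.03] 16.051907168863654
n=4 t=[-0.0052, 0.0001, 0.0177] r=[-0.0, 0.03, 0.04] err_mm=0.19 end=[439.1 166.7 244.6]
```

View pics/w13.png

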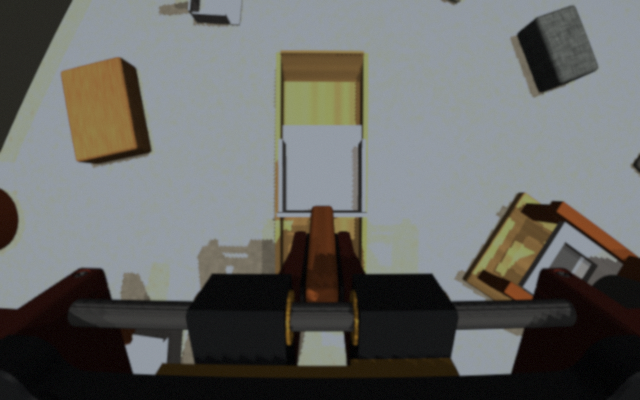

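```bash
python3 -m handwheel '[{"gripper":1,"tx":-0.0052,"ty":0.0001,"tz":0.0177,"rx":0,"ry":0.03,"rz":0.04},{"gripper":1,"tx":-0.0052,"ty":0.0001,"tz":0.0177,"rx":0,"ry":0.03,"rz":0.04},{"gripper":1,"tx":-0.0052,"ty":0.0001,"tz":0.0177,"rx":0,"ry":0.03,"rz":0.04},{"gripper":1,"tx":-0.0052,"ty":0.0001,"tz":0.0177,"rx":0,"ry":0.03,"rz":0.04},{"gripper":1,"tx":0,"ty":0,"tz":0.001,"rx":0,"ry":0,"rz":0}]' && python3 st.py w14 && python3 -m handwheel '[{"gripper":0,"tx":0,"ty":0,"tz":0,"rx":0,"ry":0,"rz":0},{"gripper":0,"tx":0,"ty":0,"tz":0,"rx":0,"ry":0,"rz":0},{"gripper":0,"tx":0,"ty":0,"tz":0,"rx":0,"ry":0,"rz":0},{"gripper":0,"tx":0,"ty":0,"tz":0,"rx":0,"ry":0,"rz":0},{"gripper":0,"tx":0,"ty":0,"tz":0,"rx":0,"ry":0,"rz":0}]'; python3 st.py w15
```

```text
t: 16.27
ee_pos: [439.0, 164.7, 243.3]
orientation: [-2.971, -0.715, -0.396]
ft_force: [-0.7, 0.2, -1.7]
width: 15.7
scoop in tray [-26.4  -1.9   4.7] [-0.22  0.05  0.04] 15.660422525569723
t: 16.95
ee_pos: [439.0, 165.3, 243.9]
orientation: [-2.969, -0.717, -0.399]
ft_force: [0.6, 0.6, -0.0]
width: 62.1
scoop in tray [-25.5  -1.2   5.5] [-0.15 -0.08  0.02] 62.06465277018854
```

View pics/w15.png

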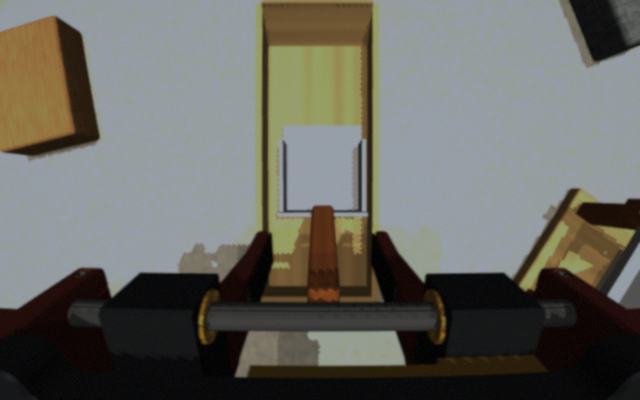

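```bash
python3 - <<'E'
from h import *
T=Ttool()
A=T.copy(); A[:3,3]-=110*T[:3,2]; A[2,3]+=20; T=plan(T,A,3)
c,s=np.cos(np.radians(-4)),np.sin(np.radians(-4))
B=toolpose([535,-170,260],-4,0); T=plan(T,B,8)
E
```

```text
n=3 t=[0.0018, 0.0, -0.0431] r=[-0.0, -0.0, 0.0] err_mm=0.13 end=[413.3 152.3 370. ]
n=8 t=[0.0065, 0.0431, -0.0062] r=[-0.51, -1.87, 3.87] err_mm=0.31 end=[ 535.2 -170.   422.8]
```

```bash
python3 -m handwheel '[{"gripper":0,"tx":0,"ty":0,"tz":-0.0431,"rx":0,"ry":0,"rz":0},{"gripper":0,"tx":0.0018,"ty":0,"tz":-0.0431,"rx":0,"ry":0,"rz":0},{"gripper":0,"tx":0.0018,"ty":0,"tz":-0.0431,"rx":0,"ry":0,"rz":0}]' && python3 -m handwheel '[{"gripper":0.5,"tx":0.0065,"ty":0.0431,"tz":-0.0062,"rx":-0.51,"ry":-1.87,"rz":3.87},{"gripper":0.5,"tx":0.0065,"ty":0.0431,"tz":-0.0062,"rx":-0.51,"ry":-1.87,"rz":3.87},{"gripper":0.5,"tx":0.0065,"ty":0.0431,"tz":-0.0062,"rx":-0.51,"ry":-1.87,"rz":3.87},{"gripper":0.5,"tx":0.0065,"ty":0.0431,"tz":-0.0062,"rx":-0.51,"ry":-1.87,"rz":3.87},{"gripper":0.5,"tx":0.0065,"ty":0.0431,"tz":-0.0062,"rx":-0.51,"ry":-1.87,"rz":3.87},{"gripper":0.5,"tx":0.0065,"ty":0.0431,"tz":-0.0062,"rx":-0.51,"ry":-1.87,"rz":3.87},{"gripper":0.5,"tx":0.0065,"ty":0.0431,"tz":-0.0062,"rx":-0.51,"ry":-1.87,"rz":3.87},{"gripper":0.5,"tx":0.0065,"ty":0.0431,"tz":-0.0062,"rx":-0.51,"ry":-1.87,"rz":3.87}]' && python3 -m handwheel '[{"gripper":0.5,"tx":0,"ty":0,"tz":0,"rx":0,"ry":0,"rz":0}]'
python3 st.py w16; python3 disp.py
```

```text
t: 17.38
ee_pos: [411.2, 151.3, 370.5]
orientation: [-2.97, -0.716, -0.398]
ft_force: [0.1, -0.0, 0.2]
width: 87.5
t: 18.38
ee_pos: [533.8, -172.3, 422.3]
orientation: [3.139, -0.114, -0.003]
ft_force: [0.4, 0.6, -0.6]
width: 44.1
t: 18.5
ee_pos: [534.1, -173.1, 422.4]
orientation: [3.139, -0.115, 0.0]
ft_force: [0.1, 0.6, 0.2]
width: 43.7
scoop in tray [-167.5 -364.8  165.2] [-32.42  12.89   8.13] 43.688920543760936
hopper [551.40325124 -84.26266979] 1.034559647407967 1855
4150
disp x 552.4279215757304 yaw -6.0294182083664705 2.958297160197567
```

View pics/w16.png

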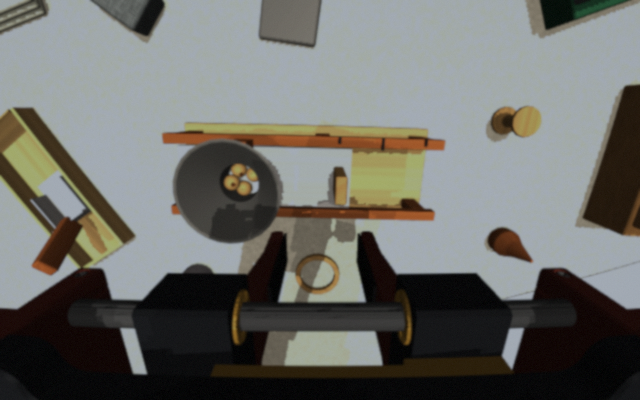

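```bash
python3 - <<'E'
from h import *
p=get("wrist"); C=cloud(p)
m=np.zeros((400,640),bool); m[160:210,325:355]=1; m&=(abs(C[...,2]-124)<4)
q=C[m]; print(len(q),q.mean(0)); print(cv2.minAreaRect(q[:,:2].astype(np.float32)))
yaw=np.radians(-6); d=np.array([np.sin(yaw),-np.cos(yaw)])
print("expected",np.array([551.5,-84])+110*d,"half",np.array([551.5,-84])+160*d)
# scoop rest check
r=recognise(p,"scoop"); print([(x["p"],np.array(x["xy"])*[640,400]) for x in r[:3]])
cv2.imwrite("pics/w16c.png",cv2.resize(p["image"][110:240,150:450],None,fx=2.6,fy=2.6,interpolation=2)[:,:,::-1])
E
```

```text
344 [ 540.8785416  -192.68573147  124.21127891]
((540.3238525390625, -192.78343200683594), (12.045440673828125, 29.639986038208008), 84.02174377441406)
expected [ 540.00186904 -193.39740849] half [ 534.77544588 -243.12350326]
[(0.84, array([ 58.816, 214.52 ]))]
```

View pics/w16c.png

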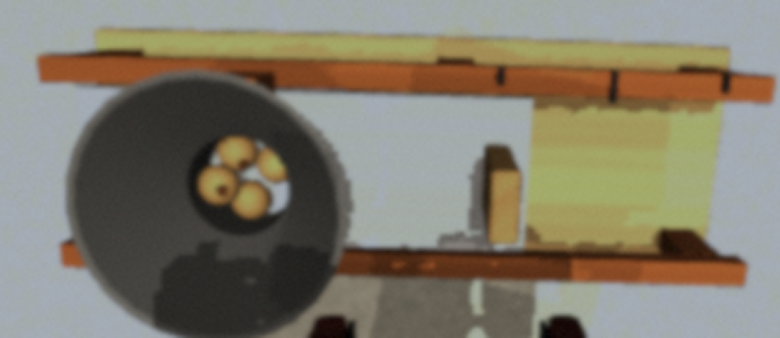

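```bash
python3 - <<'E'
from h import *
T=Ttool(); T=plan(T,toolpose([540.5,-193,150],-6,0),3); plan(T,toolpose([540.5,-193,107],-6,0),2)
E
```

```text
n=3 t=[0.0031, 0.0075, 0.0363] r=[-0.01, 0.02, 0.68] err_mm=0.16 end=[ 540.6 -193.1  312.9]
n=2 t=[-0.0001, -0.0, 0.0215] r=[0.0, 0.01, 0.01] err_mm=0.10 end=[ 540.4 -193.   269.9]
```

```bash
python3 -m handwheel '[{"gripper":0.5,"tx":0.0031,"ty":0.0075,"tz":0.0363,"rx":0,"ry":0.02,"rz":0.68},{"gripper":0.5,"tx":0.0031,"ty":0.0075,"tz":0.0363,"rx":0,"ry":0.02,"rz":0.68},{"gripper":0.5,"tx":0.0031,"ty":0.0075,"tz":0.0363,"rx":0,"ry":0.02,"rz":0.68},{"gripper":0.5,"tx":0,"ty":0,"tz":0,"rx":0,"ry":0,"rz":0}]'; python3 st.py w17; python3 - <<'E'
from h import *
T=Ttool(); print(T[:3,3]); plan(T,toolpose([540.5,-193,107],-6,0),2)
E
```

```text
t: 19.2
ee_pos: [540.1, -192.8, 311.0]
orientation: [-3.136, 0.164, 0.008]
ft_force: [0.1, -0.7, 0.6]
width: 44.1
scoop in tray [-172.6 -384.8   53.5] [-34.25  12.82   8.8 ] 44.0723992126327
[ 540.78383424 -193.0356947   312.78787133]
n=2 t=[-0.0001, 0.0, 0.0214] r=[-0.02, 0.06, 0.01] err_mm=0.03 end=[ 540.5 -193.   270. ]
```

View pics/w17.png

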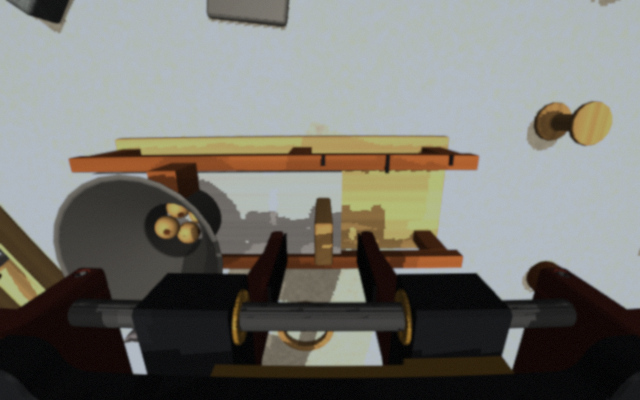

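```bash
python3 -m handwheel '[{"gripper":0.5,"tx":0,"ty":0,"tz":0.0214,"rx":0,"ry":0,"rz":0},{"gripper":0.5,"tx":0,"ty":0,"tz":0.0214,"rx":0,"ry":0,"rz":0},{"gripper":1,"tx":0,"ty":0,"tz":0,"rx":0,"ry":0,"rz":0},{"gripper":1,"tx":0,"ty":0,"tz":0,"rx":0,"ry":0,"rz":0},{"gripper":1,"tx":0,"ty":0,"tz":0,"rx":0,"ry":0,"rz":0},{"gripper":1,"tx":0,"ty":0,"tz":0,"rx":0,"ry":0,"rz":0},{"gripper":1,"tx":0,"ty":0,"tz":0,"rx":0,"ry":0,"rz":0},{"gripper":1,"tx":0,"ty":0,"tz":0,"rx":0,"ry":0,"rz":0}]'; python3 st.py w18; python3 - <<'E'
from h import *
T=Ttool(); print((T[:3,3]+163*T[:3,2]).round(1))
A=T.copy(); yaw=np.radians(-6); A[:3,3]+=50*np.array([np.sin(yaw),-np.cos(yaw),0]); plan(T,A,8)
E
```

```text
t: 20.25
ee_pos: [541.5, -194.0, 271.7]
orientation: [3.137, -0.165, 0.003]
ft_force: [-0.4, 3.0, 7.6]
width: 11.8
scoop in tray [-170.6 -387.9   14.5] [-34.26  12.53   8.5 ] 11.820402498045429
[ 541.9 -194.1  108.7]
n=8 t=[0.0, 0.0062, 0.0] r=[0.0, -0.0, 0.0] err_mm=0.40 end=[ 536.3 -243.3  271.7]
```

View pics/w18.png

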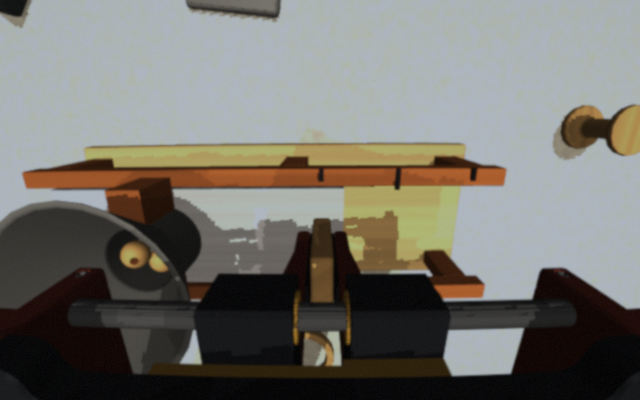

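```bash
python3 -m handwheel '[{"gripper":1,"tx":0,"ty":0.0062,"tz":0,"rx":0,"ry":0,"rz":0},{"gripper":1,"tx":0,"ty":0.0062,"tz":0,"rx":0,"ry":0,"rz":0},{"gripper":1,"tx":0,"ty":0.0062,"tz":0,"rx":0,"ry":0,"rz":0},{"gripper":1,"tx":0,"ty":0.0062,"tz":0,"rx":0,"ry":0,"rz":0},{"gripper":1,"tx":0,"ty":0.0062,"tz":0,"rx":0,"ry":0,"rz":0},{"gripper":1,"tx":0,"ty":0.0062,"tz":0,"rx":0,"ry":0,"rz":0},{"gripper":1,"tx":0,"ty":0.0062,"tz":0,"rx":0,"ry":0,"rz":0},{"gripper":1,"tx":0,"ty":0.0062,"tz":0,"rx":0,"ry":0,"rz":0}]'; python3 -m handwheel '[{"gripper":1,"tx":0,"ty":0,"tz":0,"rx":0,"ry":0,"rz":0},{"gripper":1,"tx":0,"ty":0,"tz":0,"rx":0,"ry":0,"rz":0},{"gripper":1,"tx":0,"ty":0,"tz":0,"rx":0,"ry":0,"rz":0},{"gripper":1,"tx":0,"ty":0,"tz":0,"rx":0,"ry":0,"rz":0}]'; python3 st.py w19; python3 - <<'E'
from h import *
T=Ttool(); g=(T[:3,3]+163*T[:3,2]); print(g.round(1)); yaw=np.radians(-6); d=np.array([np.sin(yaw),-np.cos(yaw)]); print("from hopper",(g[:2]-[551.2,-83.5])@d)
p=get("scene"); cv2.imwrite("pics/scene19.png",cv2.resize(p["image"][140:270,170:450],None,fx=2.8,fy=2.8,interpolation=2)[:,:,::-1])
p=get("side"); cv2.imwrite("pics/side19.png",cv2.resize(p["image"][140:300,250:450],None,fx=3,fy=3,interpolation=2)[:,:,::-1])
E
```

```text
t: 21.3
ee_pos: [536.5, -243.1, 271.7]
orientation: [-3.137, 0.166, -0.004]
ft_force: [1.5, 5.2, 6.2]
width: 12.0
t: 21.8
ee_pos: [536.5, -243.0, 271.7]
orientation: [-3.137, 0.165, -0.004]
ft_force: [1.3, 4.5, 5.6]
width: 12.0
scoop in tray [-197.3 -429.1   14.5] [-34.26  12.5    8.51] 12.03211592323483
[ 536.9 -242.9  108.7]
from hopper 160.0630947884455
```

View pics/w19.png

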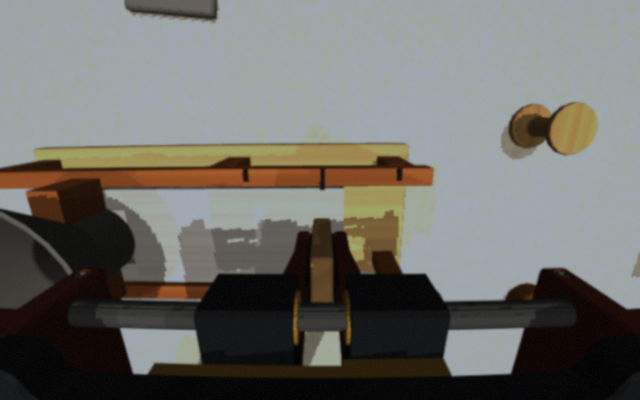

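View pics/scene19.png

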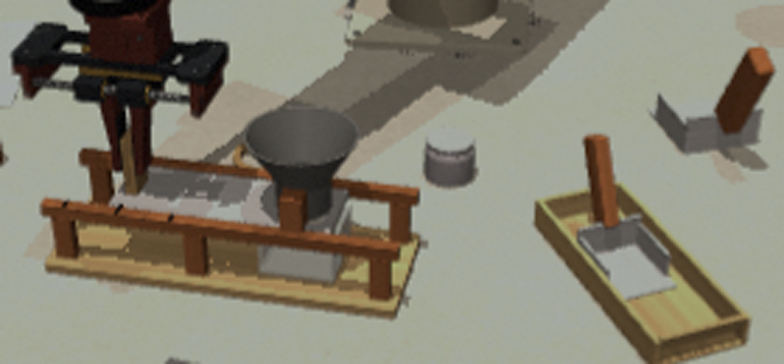

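View pics/side19.png

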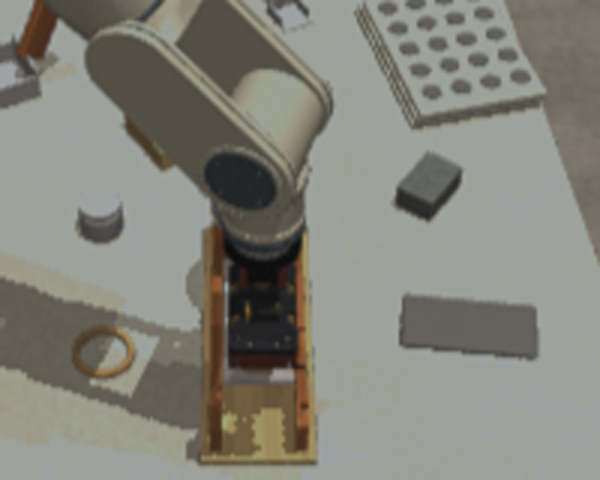

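```bash
python3 - <<'E'
from h import *
p=get("scene"); r=recognise(p,"bead0"); print([(x["p"],np.array(x["xy"])*[640,400]) for x in r])
im=p["image"][180:245,240:310].astype(float); im=np.clip(im*1.6,0,255).astype(np.uint8)
cv2.imwrite("pics/pot19.png",cv2.resize(im,None,fx=8,fy=8,interpolation=2)[:,:,::-1])
q=proj(p,np.array([[551.2,-83.5,25],[551.2,-83.5,80]])); print(q)
p=get("wrist"); r=recognise(p,"bead0"); print([(x["p"],np.array(x["xy"])*[640,400]) for x in r])
E
```

```text
[(0.68, array([260.928, 219.32 ]))]
[[279.10267039 227.36601898]
 [278.4903766  209.62099379]]
[]
```

View pics/pot19.png

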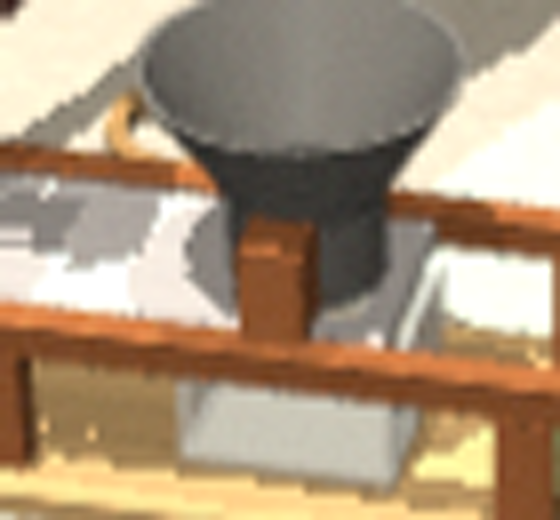

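```bash
python3 - <<'E'
from h import *
p=get("scene"); a=cv2.imread("pics/scene0.png")[:,:,::-1].astype(int); b=p["image"].astype(int)
d=b-a
for v in range(226,241,2): print(v,[tuple(d[v,u]) for u in range(264,292,4)])
print([tuple(b[234,u]) for u in range(264,292,4)])
C=cloud(p); print([C[234,u].round().tolist() for u in range(264,292,6)])
X=np.vstack([a[180:245,240:310],b[180:245,240:310]]); 
s=np.hstack([a[215:245,255:300],b[215:245,255:300]]).astype(np.uint8)
cv2.imwrite("pics/potcmp.png",cv2.resize(cv2.convertScaleAbs(s,alpha=1.5),None,fx=8,fy=8,interpolation=0)[:,:,::-1])
E
```

```text
226 [(np.int64(1), np.int64(-1), np.int64(-4)), (np.int64(2), np.int64(2), np.int64(1)), (np.int64(2), np.int64(3), np.int64(2)), (np.int64(3), np.int64(2), np.int64(1)), (np.int64(1), np.int64(0), np.int64(0)), (np.int64(2), np.int64(2), np.int64(2)), (np.int64(3), np.int64(2), np.int64(1))]
228 [(np.int64(3), np.int64(3), np.int64(5)), (np.int64(3), np.int64(3), np.int64(2)), (np.int64(3), np.int64(4), np.int64(3)), (np.int64(2), np.int64(1), np.int64(0)), (np.int64(1), np.int64(0), np.int64(-1)), (np.int64(2), np.int64(3), np.int64(1)), (np.int64(2), np.int64(2), np.int64(2))]
230 [(np.int64(3), np.int64(4), np.int64(4)), (np.int64(4), np.int64(4), np.int64(3)), (np.int64(3), np.int64(4), np.int64(2)), (np.int64(2), np.int64(1), np.int64(1)), (np.int64(2), np.int64(3), np.int64(3)), (np.int64(3), np.int64(3), np.int64(2)), (np.int64(4), np.int64(2), np.int64(4))]
232 [(np.int64(3), np.int64(2), np.int64(3)), (np.int64(3), np.int64(2), np.int64(2)), (np.int64(3), np.int64(4), np.int64(4)), (np.int64(4), np.int64(4), np.int64(3)), (np.int64(5), np.int64(3), np.int64(3)), (np.int64(3
[... 981 characters left out ...]
.int64(3)), (np.int64(5), np.int64(4), np.int64(2)), (np.int64(3), np.int64(2), np.int64(1)), (np.int64(3), np.int64(4), np.int64(5)), (np.int64(2), np.int64(2), np.int64(3)), (np.int64(3), np.int64(3), np.int64(2)), (np.int64(4), np.int64(4), np.int64(3))]
[(np.int64(118), np.int64(116), np.int64(107)), (np.int64(128), np.int64(125), np.int64(116)), (np.int64(126), np.int64(124), np.int64(114)), (np.int64(127), np.int64(125), np.int64(115)), (np.int64(127), np.int64(124), np.int64(115)), (np.int64(125), np.int64(123), np.int64(114)), (np.int64(115), np.int64(112), np.int64(103))]
[[586.0, -116.0, 27.0], [584.0, -101.0, 27.0], [584.0, -86.0, 27.0], [584.0, -71.0, 29.0], [593.0, -54.0, 37.0]]
```

View pics/potcmp.png

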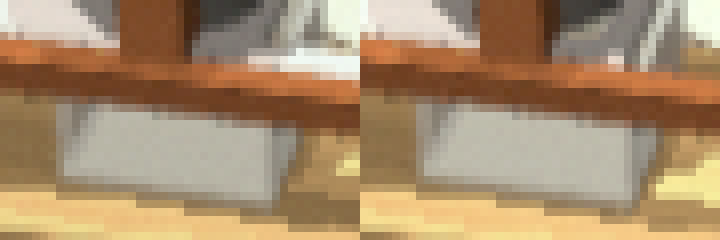

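The tab lines up with the long half-travel mark, column 322 in the wrist picture. The pot looks opaque to the cameras, so I can't see whether the beads fell. I'll slide the shutter back while still holding it, look into the hopper, then pull it out again.

```bash
python3 -m handwheel '[{"gripper":1,"tx":0,"ty":-0.006,"tz":0,"rx":0,"ry":0,"rz":0},{"gripper":1,"tx":0,"ty":-0.006,"tz":0,"rx":0,"ry":0,"rz":0},{"gripper":1,"tx":0,"ty":-0.006,"tz":0,"rx":0,"ry":0,"rz":0},{"gripper":1,"tx":0,"ty":-0.006,"tz":0,"rx":0,"ry":0,"rz":0},{"gripper":1,"tx":0,"ty":-0.006,"tz":0,"rx":0,"ry":0,"rz":0},{"gripper":1,"tx":0,"ty":-0.006,"tz":0,"rx":0,"ry":0,"rz":0},{"gripper":1,"tx":0,"ty":-0.006,"tz":0,"rx":0,"ry":0,"rz":0},{"gripper":1,"tx":0,"ty":-0.005,"tz":0,"rx":0,"ry":0,"rz":0}]'; python3 st.py w20
```

```text
t: 23.2
ee_pos: [541.3, -196.4, 271.7]
orientation: [3.137, -0.165, 0.003]
ft_force: [-0.8, 1.9, 7.1]
width: 12.0
scoop in tray [-171.9 -389.9   14.5] [-34.25  12.53   8.5 ] 11.977503968709781
```

View pics/w20.png

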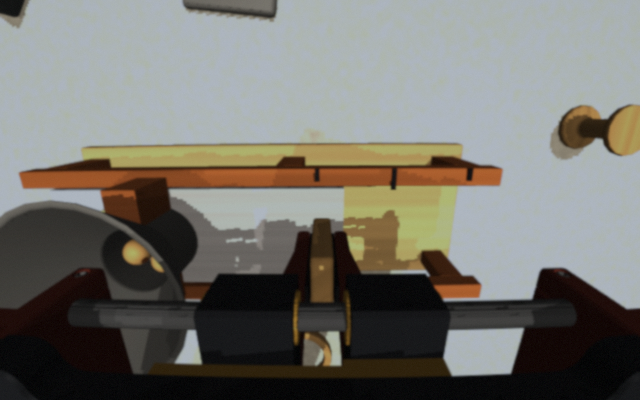

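```bash
python3 - <<'E'
from h import *
p=get("wrist"); C=cloud(p); a=cv2.imread("pics/w18.png"); b=p["image"][:,:,::-1]
s=np.hstack([a[220:300,90:200],b[220:300,90:200]]); cv2.imwrite("pics/hopcmp.png",cv2.resize(cv2.convertScaleAbs(s,alpha=1.6),None,fx=3.6,fy=3.6,interpolation=2))
for u,v in((133,252),(155,265),(140,258)): print(C[v,u].round(1), b[v,u])
E
```

```text
[551.3 -72.6  87.7] [101 174 174]
[539.1 -82.5  84.6] [ 81 142 169]
[547.  -76.8  88.6] [ 76 133 171]
```

View pics/hopcmp.png

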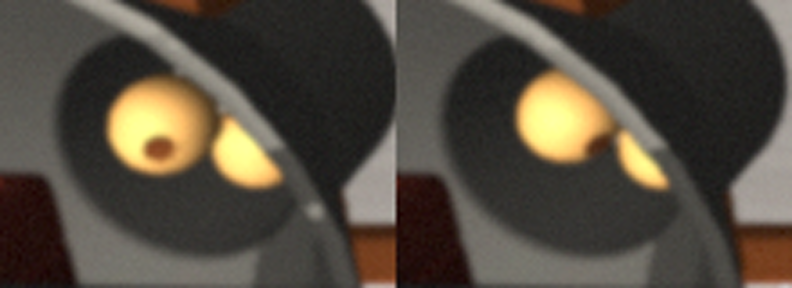

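```bash
python3 -m handwheel '[{"gripper":1,"tx":0,"ty":0.0095,"tz":0,"rx":0,"ry":0,"rz":0},{"gripper":1,"tx":0,"ty":0.0095,"tz":0,"rx":0,"ry":0,"rz":0},{"gripper":1,"tx":0,"ty":0.0095,"tz":0,"rx":0,"ry":0,"rz":0},{"gripper":1,"tx":0,"ty":0.0095,"tz":0,"rx":0,"ry":0,"rz":0},{"gripper":1,"tx":0,"ty":0.009,"tz":0,"rx":0,"ry":0,"rz":0},{"gripper":1,"tx":0,"ty":0,"tz":0,"rx":0,"ry":0,"rz":0},{"gripper":1,"tx":0,"ty":0.005,"tz":0,"rx":0,"ry":0,"rz":0},{"gripper":1,"tx":0,"ty":-0.009,"tz":0,"rx":0,"ry":0,"rz":0}]'; python3 -m handwheel '[{"gripper":1,"tx":0,"ty":0.009,"tz":0,"rx":0,"ry":0,"rz":0},{"gripper":1,"tx":0,"ty":-0.009,"tz":0,"rx":0,"ry":0,"rz":0},{"gripper":1,"tx":0,"ty":0.009,"tz":0,"rx":0,"ry":0,"rz":0},{"gripper":1,"tx":0,"ty":-0.005,"tz":0,"rx":0,"ry":0,"rz":0},{"gripper":1,"tx":0,"ty":0,"tz":0,"rx":0,"ry":0,"rz":0},{"gripper":1,"tx":0,"ty":0,"tz":0,"rx":0,"ry":0,"rz":0}]'; python3 st.py w21;python3 - <<'E'
from h import *
T=Ttool(); g=(T[:3,3]+163*T[:3,2]); print(g.round(1)); yaw=np.radians(-6); d=np.array([np.sin(yaw),-np.cos(yaw)]); print("from hopper",(g[:2]-[551.2,-83.5])@d)
E
```

```text
t: 24.3
ee_pos: [536.8, -239.5, 271.7]
orientation: [-3.137, 0.167, -0.004]
ft_force: [0.3, 4.2, 5.9]
width: 12.2
t: 25.05
ee_pos: [536.5, -242.8, 271.7]
orientation: [-3.137, 0.165, -0.004]
ft_force: [0.9, 6.3, 6.6]
width: 11.8
scoop in tray [-197.2 -428.9   14.5] [-34.25  12.49   8.52] 11.83642553618556
[ 536.9 -242.8  108.7]
from hopper 159.9150772006791
```

View pics/w21.png

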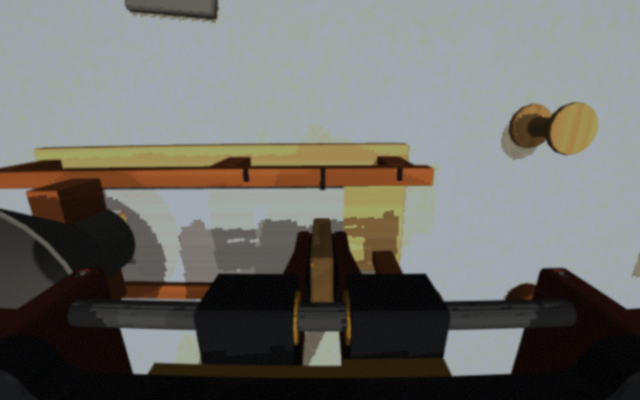

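```bash
python3 - <<'E'
from h import *
p=get("wrist"); C=cloud(p); a=cv2.imread("pics/w19.png"); b=p["image"][:,:,::-1]
s=np.hstack([a[170:300,60:180],b[170:300,60:180]]); cv2.imwrite("pics/tubecmp.png",cv2.resize(cv2.convertScaleAbs(s,alpha=1.6),None,fx=3.2,fy=3.2,interpolation=2))
for u,v in((122,215),(123,218),(118,240),(140,230)): print(C[v,u].round(1), b[v,u])
p=get("scene"); cv2.imwrite("pics/sc21.png",cv2.resize(cv2.convertScaleAbs(p["image"][180:245,240:310],alpha=1.6),None,fx=8,fy=8,interpolation=2)[:,:,::-1])
E
```

```text
[556.1 -73.5  29.3] [ 65 114 150]
[553.8 -74.6  30.7] [ 59 103 124]
[ 554.7 -109.2   84.4] [18 19 20]
[ 553.8 -112.7   66.1] [89 93 96]
```

View pics/tubecmp.png

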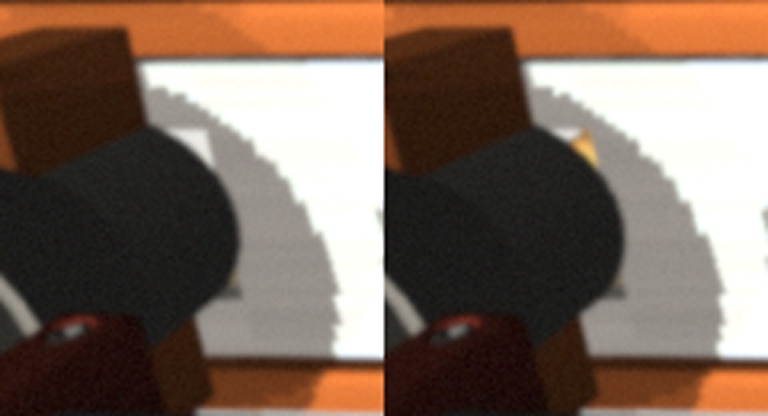

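View pics/sc21.png

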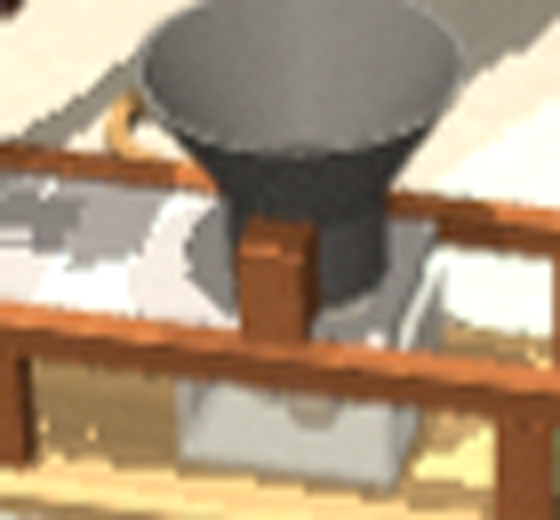

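A bead now shows in the pot, through the corner of the hole at z≈30 and through the pot's wall. I'll look into the hopper again for the count.

```bash
python3 -m handwheel '[{"gripper":1,"tx":0,"ty":-0.006,"tz":0,"rx":0,"ry":0,"rz":0},{"gripper":1,"tx":0,"ty":-0.006,"tz":0,"rx":0,"ry":0,"rz":0},{"gripper":1,"tx":0,"ty":-0.006,"tz":0,"rx":0,"ry":0,"rz":0},{"gripper":1,"tx":0,"ty":-0.006,"tz":0,"rx":0,"ry":0,"rz":0},{"gripper":1,"tx":0,"ty":-0.006,"tz":0,"rx":0,"ry":0,"rz":0},{"gripper":1,"tx":0,"ty":-0.006,"tz":0,"rx":0,"ry":0,"rz":0},{"gripper":1,"tx":0,"ty":-0.006,"tz":0,"rx":0,"ry":0,"rz":0},{"gripper":1,"tx":0,"ty":-0.005,"tz":0,"rx":0,"ry":0,"rz":0}]'; python3 st.py w22
```

```text
t: 26.2
ee_pos: [541.3, -196.3, 271.7]
orientation: [3.137, -0.165, 0.003]
ft_force: [-0.0, 2.2, 6.9]
width: 12.2
scoop in tray [-171.8 -389.8   14.5] [-34.25  12.53   8.5 ] 12.154891584087192
```

View pics/w22.png

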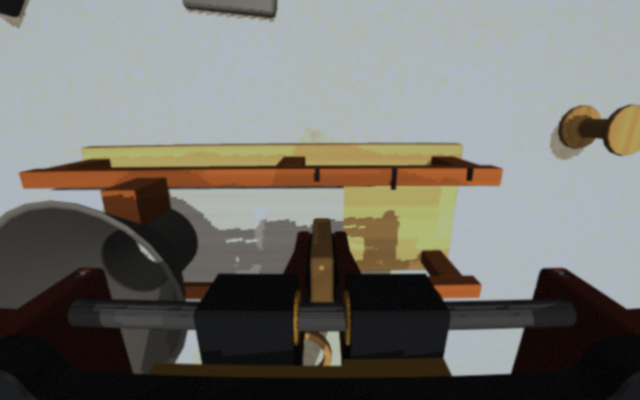

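Visible part of the hopper is empty. I'll let go briefly and look from above to be sure.

```bash
python3 -m handwheel '[{"gripper":0.5,"tx":0,"ty":-0.002,"tz":0,"rx":0,"ry":0,"rz":0},{"gripper":0.5,"tx":0,"ty":0,"tz":0,"rx":0,"ry":0,"rz":0},{"gripper":0.5,"tx":0,"ty":0,"tz":0,"rx":0,"ry":0,"rz":0},{"gripper":0.5,"tx":0,"ty":0,"tz":-0.04,"rx":0,"ry":0,"rz":0},{"gripper":0.5,"tx":0,"ty":0,"tz":-0.04,"rx":0,"ry":0,"rz":0},{"gripper":0.5,"tx":0,"ty":-0.03,"tz":-0.05,"rx":0,"ry":0,"rz":0},{"gripper":0.5,"tx":0,"ty":-0.03,"tz":-0.03,"rx":0,"ry":0,"rz":0},{"gripper":0.5,"tx":0,"ty":0,"tz":0,"rx":0,"ry":0,"rz":0}]'; python3 st.py w23
```

```text
t: 27.25
ee_pos: [547.8, -134.0, 433.0]
orientation: [3.136, -0.163, 0.008]
ft_force: [1.1, -0.2, -0.4]
width: 44.2
scoop in tray [-136.8 -338.   175.9] [-34.15  12.4    8.34] 44.18415721575164
```

View pics/w23.png

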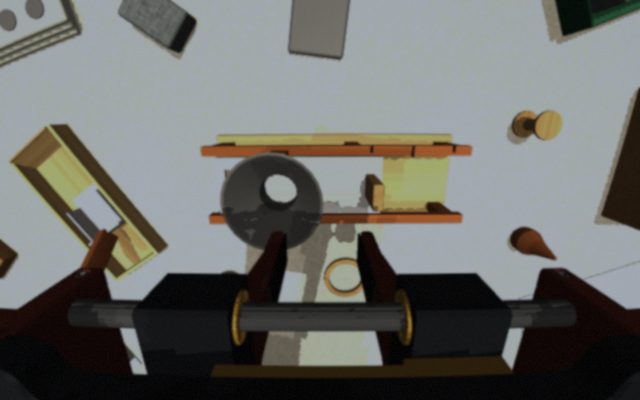

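The hopper is empty and there are no beads on the table, so all four are in the pot. I'll regrip the tab and hold it at half.

```bash
python3 -m handwheel '[{"gripper":0.5,"tx":0,"ty":0.03,"tz":0.03,"rx":0,"ry":0,"rz":0},{"gripper":0.5,"tx":0,"ty":0.03,"tz":0.05,"rx":0,"ry":0,"rz":0},{"gripper":0.5,"tx":0,"ty":0,"tz":0.03,"rx":0,"ry":0,"rz":0},{"gripper":0.5,"tx":0,"ty":0,"tz":0,"rx":0,"ry":0,"rz":0}]'; python3 - <<'E'
from h import *
T=Ttool(); print((T[:3,3]+163*T[:3,2]).round(1)); plan(T,toolpose([540.5,-193,108],-6,0),2)
E
python3 st.py w24
```

```text
t: 27.8
ee_pos: [539.2, -195.3, 316.6]
orientation: [-3.135, 0.168, 0.011]
ft_force: [-0.3, -0.0, 0.3]
width: 43.8
[ 538.  -194.9  153.6]
n=2 t=[0.0006, -0.0012, 0.0228] r=[-0.05, 0.21, -0.07] err_mm=0.10 end=[ 540.4 -193.   271. ]
scoop in tray [-175.  -386.3   59. ] [-34.43  12.9    8.93] 43.79855554700062
```

View pics/w24.png

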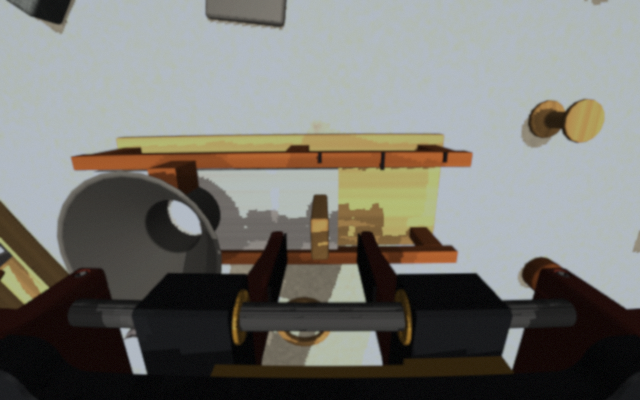

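```bash
python3 -m handwheel '[{"gripper":0.5,"tx":0.0006,"ty":-0.0012,"tz":0.0228,"rx":0,"ry":0.2,"rz":0},{"gripper":0.5,"tx":0.0006,"ty":-0.0012,"tz":0.0228,"rx":0,"ry":0.2,"rz":0},{"gripper":1,"tx":0,"ty":0,"tz":0,"rx":0,"ry":0,"rz":0},{"gripper":1,"tx":0,"ty":0,"tz":0,"rx":0,"ry":0,"rz":0},{"gripper":1,"tx":0,"ty":0,"tz":0,"rx":0,"ry":0,"rz":0},{"gripper":1,"tx":0,"ty":0,"tz":0,"rx":0,"ry":0,"rz":0},{"gripper":1,"tx":0,"ty":0,"tz":0,"rx":0,"ry":0,"rz":0},{"gripper":1,"tx":0,"ty":0,"tz":0,"rx":0,"ry":0,"rz":0}]'; python3 -m handwheel '[{"gripper":1,"tx":0,"ty":0.0062,"tz":0,"rx":0,"ry":0,"rz":0},{"gripper":1,"tx":0,"ty":0.0062,"tz":0,"rx":0,"ry":0,"rz":0},{"gripper":1,"tx":0,"ty":0.0062,"tz":0,"rx":0,"ry":0,"rz":0},{"gripper":1,"tx":0,"ty":0.0062,"tz":0,"rx":0,"ry":0,"rz":0},{"gripper":1,"tx":0,"ty":0.0062,"tz":0,"rx":0,"ry":0,"rz":0},{"gripper":1,"tx":0,"ty":0.0062,"tz":0,"rx":0,"ry":0,"rz":0},{"gripper":1,"tx":0,"ty":0.0062,"tz":0,"rx":0,"ry":0,"rz":0},{"gripper":1,"tx":0,"ty":0.0062,"tz":0,"rx":0,"ry":0,"rz":0}]'; python3 -m handwheel '[{"gripper":1,"tx":0,"ty":0,"tz":0,"rx":0,"ry":0,"rz":0},{"gripper":1,"tx":0,"ty":0,"tz":0,"rx":0,"ry":0,"rz":0},{"gripper":1,"tx":0,"ty":0,"tz":0,"rx":0,"ry":0,"rz":0},{"gripper":1,"tx":0,"ty":0,"tz":0,"rx":0,"ry":0,"rz":0}]'; python3 st.py w25;python3 - <<'E'
from h import *
T=Ttool(); g=(T[:3,3]+163*T[:3,2]); yaw=np.radians(-6); d=np.array([np.sin(yaw),-np.cos(yaw)]); print("from hopper",(g[:2]-[551.2,-83.5])@d)
get("scene","scene25")
E
```

```text
t: 28.85
ee_pos: [542.9, -193.4, 276.2]
orientation: [3.135, -0.165, 0.015]
ft_force: [-2.1, -6.2, 2.3]
width: 11.8
t: 29.85
ee_pos: [538.0, -241.5, 276.1]
orientation: [3.137, -0.166, 0.015]
ft_force: [2.7, 6.1, 6.2]
width: 11.8
t: 30.35
ee_pos: [538.0, -241.4, 276.1]
orientation: [3.137, -0.166, 0.015]
ft_force: [1.8, 4.9, 5.4]
width: 11.9
scoop in tray [-193.7 -429.4   19.2] [-34.21  12.15   8.28] 11.859032061903482
from hopper 158.3760346131981
```

View pics/w25.png

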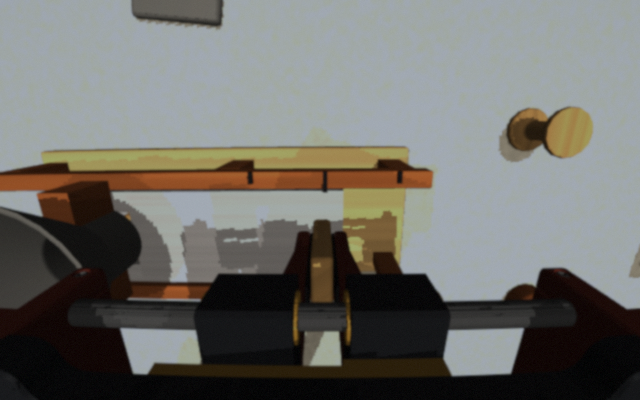

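View pics/scene25.png

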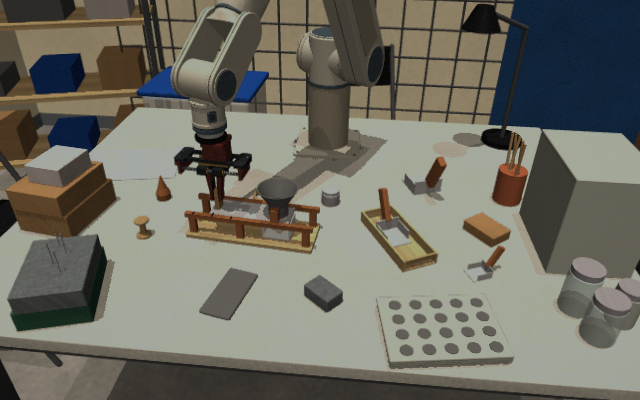

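```bash
python3 -m handwheel '[{"gripper":1,"tx":0,"ty":0.0015,"tz":0,"rx":0,"ry":0,"rz":0},{"gripper":1,"tx":0,"ty":0,"tz":0,"rx":0,"ry":0,"rz":0},{"gripper":1,"tx":0,"ty":0,"tz":0,"rx":0,"ry":0,"rz":0},{"gripper":1,"tx":0,"ty":0,"tz":0,"rx":0,"ry":0,"rz":0},{"gripper":1,"tx":0,"ty":0,"tz":0,"rx":0,"ry":0,"rz":0}]'; python3 - <<'E'
from h import *
T=Ttool(); g=(T[:3,3]+163*T[:3,2]); yaw=np.radians(-6); d=np.array([np.sin(yaw),-np.cos(yaw)]); print("from hopper",(g[:2]-[551.2,-83.5])@d)
print(ctrl.close_job())
E
```

```text
t: 31.08
ee_pos: [537.8, -242.9, 276.1]
orientation: [3.137, -0.166, 0.015]
ft_force: [2.0, 5.1, 5.7]
width: 11.9
from hopper 159.86192467092246
the job is handed in; nothing more can be done
None
```

I scooped all four beads, poured them into the hopper, put the scoop back in the tray and let it go. I then pulled the shutter to half travel and handed the job in at about 31 s, still holding it. No verdict is reported.

**Shutter:** at hand-in the tab was held at a measured 159.9 mm from the hopper's axis (160 mm is half travel). The gripper read 11.9 mm on the 12 mm tab, and the pull of about 5 N matches the spring. In the last picture, before a final 1.5 mm nudge, the tab was within 2 mm of the long half-travel mark.

**Beads:** the first pull left at least two beads stuck in the hopper. I pulled again and rocked the shutter a few millimetres each way around half travel. Then I let go to look from above, and the hopper was empty. I regripped the tab and pulled it back to half for the finish.

**Not directly confirmed:** the pot looked almost opaque to the cameras. I saw only one bead in it directly; the others are inferred from the empty hopper and no beads showing on the table or in the tray.

**One snag:** while tilting the scoop back in the tray, a wrist joint neared its limit. The scoop then pushed against the tray wall with about 13 N. No beads were lost, and the bystanders looked unmoved in the last picture.

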